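# Wedge a spring clip off a spindle

## Task

Take the black wedge, slide its thin end along the top of the spindle and under the spring clip so that the clip is spread and pushed up past the thickest part of the spindle. Then take the loosened clip off, put it in the small grey parts tray, and leave the wedge lying on the bench; leave the other things alone.

Things in the scene. Friction and masses are not known exactly. Their poses are not given: they have to be found in the camera images.
- holder: Fixed dark steel block, 50 mm wide (x), 75 mm long (its y from -75 to 0), 91 mm high, with side feet 8 mm high, 90 mm over all. A slot 25 mm wide, open at top and both ends, runs along y; in it lies the fixed spindle, a plain steel rod 24 mm thick along y, which sticks out 60 mm beyond the +y face. Origin: on the bench under the rod's axis, in the plane of that +y face; z up.
- rod_end (a point): Centre of the rod's free end face, 55 mm above the bench (top of the rod: 67 mm), 60 mm out from the block. Axes as the block's: +y points along the rod, out of its free end, away from the block. The wedge goes in along -y; its tip may run on through the slot above the rod.
- rod_at_clip (a point): Point of the rod's axis at the middle of the seated clip, 11 mm in front of the block's +y face; that face keeps the clip from being pushed farther along the rod. Raised 9 mm, the clip's lips pass the thickest part of the rod; once raised 12 mm or more it stays up when the wedge is drawn back: perched astride the rod, 11 to 18 mm up, perhaps leaning back about 0.3 rad, and lifts away freely.
- clip_tab (a point): Grip point of the spring clip, 10 mm below the top of its upright tab, which is 20 mm (x) by 14 mm (y) and stands 36 mm above the clip's flat bridge. The loose steel clip (60 g) sits astride the rod, 36 mm wide (x) and 18 mm long along the rod (y). Seated, this point is 47 mm above the rod's axis, 102 mm above the bench. Axes: parallel to the block's when seated.
- clip: The same clip; origin on the rod's axis when seated, 47 mm below clip_tab. Bridge 36 mm wide, 3 mm thick, underside 18 mm above this origin: a window 6 mm high over the rod's top, 20 mm wide, lets the wedge in. Two sprung side legs end in inward lips that hook under the rod; their lowest point is 11 mm below this origin. Light springs: less than 10 N lifts it off.
- wedge_grip (a point): Centre of the handle of the loose black plastic wedge (90 g), half-way up. x points to the thin tip, z up; the flat underside lies on the bench 15 mm below. Handle: 60 mm (x) by 20 mm (y) by 30 mm high. Blade: 12 mm wide, from 30 to 106 mm ahead of this point; its top slopes evenly from 24 mm above the underside down to 2 mm at the tip.
- wedge_tip (a point): Middle of the wedge's thin tip edge, 1 mm above the underside, 106 mm ahead of wedge_grip. Axes as wedge_grip's.
- tray: Open grey plastic parts tray, 170 mm (x) by 160 mm (y) by 30 mm high, walls and floor 4 mm, 0.7 kg, loose on the bench. Origin: centre of its underside; z up.
- battery: Bystander: black power-tool battery with a red band, 75 x 110 x 67 mm, standing on the bench. Origin: centre of its underside.
- jar: Bystander: white jar with steel lid, 56 mm in diameter, 70 mm high. Origin: centre of its underside.
- screwdriver: Bystander: screwdriver with red handle, about 200 mm long, lying on the bench. Origin: under its middle.

How it is judged:
On the way:
1. with the wedge's tip under the clip and past it, and the fingers off the clip, the clip is raised past the thickest part of the rod, still astride it (z of clip_tab in the frame of holder between 0.111 and 0.14 m and x of clip_tab in the frame of holder between -0.02 and 0.02 m and y of clip_tab in the frame of holder between -0.015 and 0.06 m and y of wedge_tip in the frame of holder between -0.09 and 0 m and x of wedge_tip in the frame of holder between -0.0125 and 0.0125 m and z of wedge_tip in the frame of holder between 0.06 and 0.085 m and contact force between the fingers and clip below 0.1 N), for 0.1 s.
At the end, for the whole second after the job is handed in: The clip lies at rest inside the tray (tab centre within the tray's outline and less than 75 mm above the bench), the tray level; the wedge lies at rest on the bench, handle centre less than 25 mm above it, not touching the tray (x of clip_tab in the frame of tray between -0.077 and 0.077 m and y of clip_tab in the frame of tray between -0.072 and 0.072 m and height (world z) of clip_tab below 0.075 m and contact force between clip and tray above 0.1 N and linear speed of each of clip, wedge below 0.03 m/s and angle between tray's own z axis and vertical below 0.1 rad and height (world z) of wedge_grip below 0.025 m and contact force between wedge and tray below 0.05 N).
It fails at once if the battery, jar or screwdriver is moved by more than 30 mm (distance of any of battery, jar, screwdriver from where it was at the start of the episode above 0.03 m).
It also fails if it takes over 72 s, if anything falls off the work surface, if the arm or the gripper's body presses on something with over 40 N, if the wrist force passes 120 N, or if a joint passes its speed limit or range.

## Robot

A 6-joint arm with a two-finger parallel gripper is mounted at the origin on the work surface. World frame = base frame: x ahead of the robot, y to its left, z up, the work surface at z = 0. Lengths are in m, angles in rad, forces in N, time in s.
With the tool pointing down it reaches from about 0.375 to 0.9 m from the base axis. Payload 3.1 kg.
Tool frame: the origin (TCP) lies on the centre line of the jaws, within the pads' length; the fingertips stand 25 mm ahead of it and the grasp point (between the pads) lies 6 mm ahead of it (manip.tips_ahead is the distance from the TCP to the fingertips, in m); z points along the fingers, y is the direction in which the jaws open and shut (so a half turn about z gives the same grasp; the last joint's range is limited). The gripper opens to 85 mm and grips with 20 to 120 N. Pads are 22 mm wide; open, the fingers measure 114 mm over their backs; the gripper's body (76 mm by 85 mm) begins 54 mm behind the grasp point. The pads swing forward as they close: fully open they stand 13 mm farther back than shut.
Start: joints at [1.026, 0.527, 1.433, -0, 1.181, -0.178], TCP at [0.224, 0.584, 0.256] pointing down, gripper open.
Joint ranges: [-3.08, 3.08], [-0.75, 2.2], [0.22, 2.44], [-1.43, 4.57], [0, 2.65], [-2.85, 2.85]. Speed limits (rad/s): [2.79, 2.79, 3.14, 3.14, 3.14, 3.14].

## Interface

Orientations are given as a unit quaternion [x, y, z, w].
In Python, from station import manip gives the robot as it stands.
- The arm moves only by the tool play_rows, never from a script. Its argument "steps" is a list that holds one entry, the list of rows, each a list of 6 numbers: the shift along the tool's x, y, z in m, then the turn, a rotation vector about the tool's x, y, z in degrees. In form: [[[x, y, z, rx, ry, rz], ...]]. A call has 1 to 10 rows; each row shifts and turns the commanded pose from where the row before left it, along the tool's axes as they then stand; what a row does not reach is not made up. A row lasts 1/8 s, in which the tool goes at most 62.5 mm and 10.7 degrees, less where a joint would pass 70% of its speed; a pose out of reach is approached as far as the arm can. A call is refused whole if a number of a shift passes 0.0625 or a number of a turn 10.7, either way. A call with a gripper value outside its range is refused whole. "fingers" is the opening, from 0 (shut) to 1 (fully open), set as the call begins (left out, the last holds). The fingers move at their own pace and stop on an object; "squeeze" is the grip in N (left out, the last holds). Time passes only in rows, so rows that do not move let the fingers close. It gives the time, the measured TCP pose, the force and the opening at its end, in the units of the state.
- manip.sense(): the state, without advancing time (a new reading comes with each control period).
- manip.snapshot(name): name is "side" or "top"; returns a dict with "img" (480x640x3 uint8, red, green, blue), "K" (3x3 intrinsics, pixels), "world_from_camera" (4x4, takes a point from camera to world coordinates). Camera axes: x right, y down, z forward; pixel columns grow to the right and rows downward; lengths in m; the calibration is good to about 2 mm. A picture is of the moment at which its call begins. There is no depth.
- manip.sign_off(): hands the job in, once; it reports no verdict.
Trained networks look in a picture, given as the dict that the camera call returned (one of the last four; its "shot" number tells which), for a name from the list of things; names that differ only in an ending like _2 or _b are one class to them, and where a whole thing is asked for, a point or a joint stands for the part that bears it (a point fixed in the world has none). Each returns a list of dicts, best first, with "score" (0 to 1); they miss things now and then, are a little off and sometimes report something else, mostly with a low value. They report only what shows in the picture. A call takes as long as a camera call.
- manip.regions_of(label, picture): "pixels" (480x640 bool, what is visible of it) and "rect" ([left, top, right, bottom] in pixels, round what is visible of it).
- manip.pinpoint(label, picture): "point" ([column, row] in pixels: a listed point, or the origin of a listed thing).
The state is a dict: "t": time; "q": joint angles; "qd": joint speeds; "tau": joint torques, N m; "tcp_pos": TCP position; "tool_rot": TCP orientation; "force": force on the tool from outside, world axes, zero at the start; "ft_torque": the same for the moment, N m; "finger_gap": opening from 0.0 (shut) to 1.0 (fully open).
Only numpy, scipy, OpenCV 4.12 (cv2) and the standard library are available. Lean on these libraries where they do the work, as an engineer would, in place of code of your own. Each camera call takes 0.05 s, during which the arm holds its last target.

## Working session

There is one attempt and no reset: what is moved stays moved. The work goes in short steps, Python scripts to look and compute and a tool call to move; the robot and the scene stay as the last step left them, time stands still between calls to the robot, and variables do not carry over. Pictures are saved under pics/ and viewed, and the job is handed in when it is done.

Besides the shell and the picture viewer there is one more tool, called after "Request:" as name([rows], argument=value, ...), one row to a line, values as JSON. play_rows: Moves the arm, as the interface text tells. Its arguments: {"type":"object","properties":{"steps":{"type":"array"},"fingers":{"type":"number"},"squeeze":{"type":"number"}},"required":["steps"]}

```bash
ls; mkdir -p pics; cat > h.py <<'E'
import numpy as np, cv2
from station import manip
def snap(n,f):
    p=manip.snapshot(n); cv2.imwrite('pics/'+f,p['img'][:,:,::-1]); return p
def ray(p,uv):
    K=np.array(p['K']);T=np.array(p['world_from_camera'])
    d=T[:3,:3]@np.linalg.solve(K,[uv[0],uv[1],1.]); return T[:3,3],d
def atz(p,uv,z):
    o,d=ray(p,uv); return o+d*(z-o[2])/d[2]
def tri(p1,u1,p2,u2):
    o1,d1=ray(p1,u1);o2,d2=ray(p2,u2)
    d1=d1/np.linalg.norm(d1);d2=d2/np.linalg.norm(d2)
    s=np.linalg.lstsq(np.c_[d1,-d2],o2-o1,rcond=None)[0]
    a=o1+s[0]*d1;b=o2+s[1]*d2
    return (a+b)/2,np.linalg.norm(a-b)
def proj(p,X):
    K=np.array(p['K']);T=np.linalg.inv(np.array(p['world_from_camera']))
    c=T[:3,:3]@X+T[:3,3];c=K@c;return c[:2]/c[2]
E
python3 - <<'E'
from h import *
np.set_printoptions(precision=4,suppress=True)
a=snap('top','t0.png');b=snap('side','s0.png')
for p in(a,b): print(p['world_from_camera'][:3],p['K'][0])
for n in ['holder','rod_end','rod_at_clip','clip_tab','clip','wedge_grip','wedge_tip','tray','battery','jar','screwdriver']:
    r=[manip.pinpoint(n,p) for p in(a,b)]
    print(n,[[(np.round(q['point'],1),round(q['score'],2)) for q in x[:2]] for x in r], tri(a,r[0][0]['point'],b,r[1][0]['point']) if r[0] and r[1] else '')
print(manip.sense())
E
```

```text
pics
[[-0.03   -0.9945  0.1008  0.4757]
 [-0.9995  0.0301 -0.0012  0.0033]
 [-0.0019 -0.1008 -0.9949  1.0593]] [502.7329   0.     306.6786]
[[-0.9317 -0.264   0.2496  0.3389]
 [-0.3632  0.6901 -0.6259  0.6063]
 [-0.007  -0.6738 -0.7389  0.8303]] [506.6127   0.     313.6801]
holder [[(array([296.3, 285.8]), 0.64)], [(array([353.1, 305.9]), 0.89)]] (array([ 0.4846,  0.0273, -0.0121]), np.float64(0.001971499719570522))
rod_end [[(array([266.3, 278.9]), 0.97), (array([167.7, 246. ]), 0.43)], [(array([338.8, 307.6]), 0.57)]] (array([0.4983, 0.0851, 0.0523]), np.float64(0.000794998014389482))
rod_at_clip [[(array([293.5, 284.1]), 0.64)], [(array([353.5, 290.6]), 0.62)]] (array([0.4866, 0.0313, 0.0434]), np.float64(0.0003710696125236753))
clip_tab [[(array([287.3, 284.5]), 0.54)], [(array([353. , 275.6]), 0.61), (array([337.6, 304.9]), 0.42)]] (array([0.4864, 0.0417, 0.1018]), np.float64(0.0013325345703298114))
clip [[(array([289.1, 282.6]), 0.49)], [(array([349.9, 287.7]), 0.61)]] (array([0.4908, 0.0398, 0.0608]), np.float64(0.0019165949443495315))
wedge_grip [[(array([167.8, 249.4]), 0.58
[... 513 characters left out ...]
array([217.5, 273.4]), 0.84)]] (array([ 0.7728,  0.0572, -0.0023]), np.float64(0.007219471831018352))
screwdriver [[(array([187.2, 154.8]), 0.82)], [(array([161.8, 347.2]), 0.67)]] (array([0.7759, 0.255 , 0.008 ]), np.float64(0.013621919952641453))
{'t': 1.2, 'q': array([ 1.0265,  0.5275,  1.4327, -0.    ,  1.1814, -0.1785]), 'qd': array([ 0.0007, -0.0003, -0.0005, -0.0006,  0.0001,  0.0006]), 'tau': array([ -0.0006, -44.2325, -17.8425,  -0.0003,   0.0008,  -0.    ]), 'tcp_pos': array([0.2235, 0.5836, 0.2563]), 'tool_rot': array([ 0.1819,  0.9833, -0.    ,  0.    ]), 'force': array([-0.2199,  0.1242, -0.5904]), 'ft_torque': array([-0.0044, -0.0424, -0.0214]), 'finger_gap': 1.000823910793367}
```

View pics/t0.png

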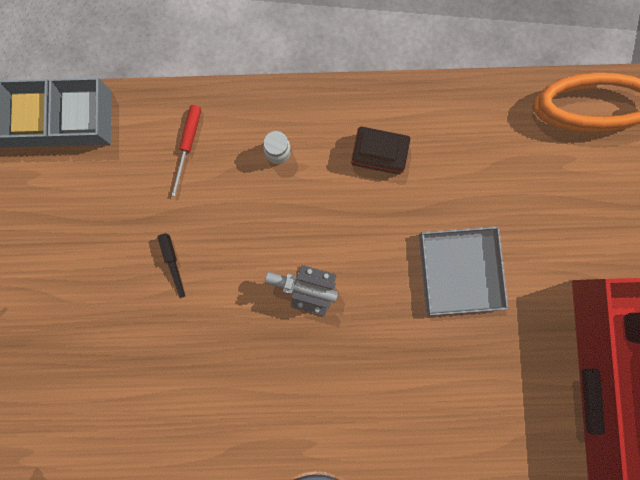

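View pics/s0.png

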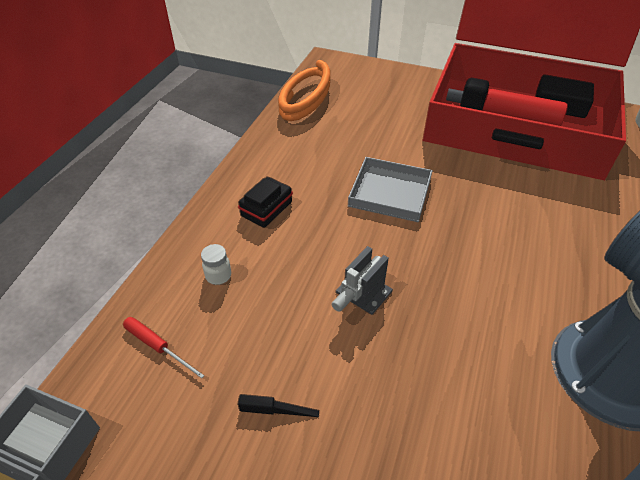

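```bash
python3 - <<'E'
import cv2,numpy as np
t=cv2.imread('pics/t0.png');s=cv2.imread('pics/s0.png')
cv2.imwrite('pics/c1.png',cv2.resize(t[255:325,250:350],None,fx=8,fy=8,interpolation=cv2.INTER_CUBIC))
cv2.imwrite('pics/c2.png',cv2.resize(s[240:320,320:400],None,fx=7,fy=7,interpolation=cv2.INTER_CUBIC))
cv2.imwrite('pics/c3.png',np.hstack([cv2.resize(t[225:305,150:200],None,fx=7,fy=7,interpolation=cv2.INTER_CUBIC),cv2.resize(s[385:425,230:330],None,fx=4,fy=14,interpolation=cv2.INTER_CUBIC)]))
E
```

```text
(no output)
```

View pics/c1.png

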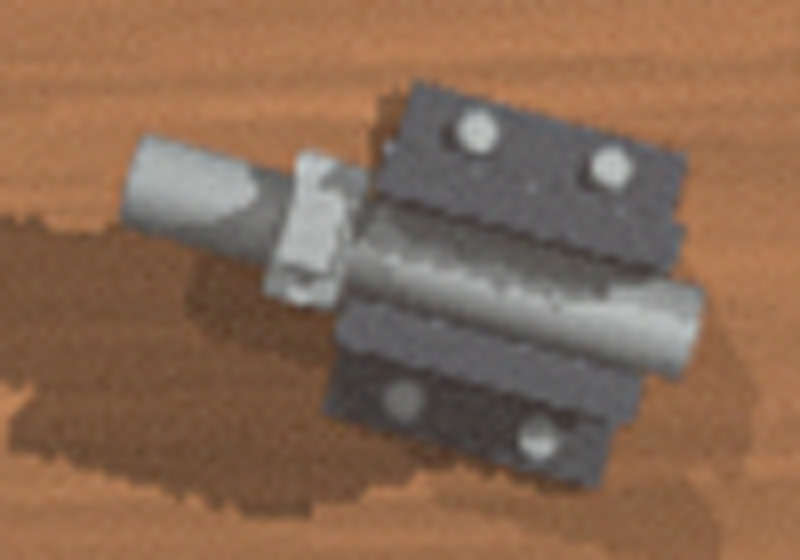

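View pics/c2.png

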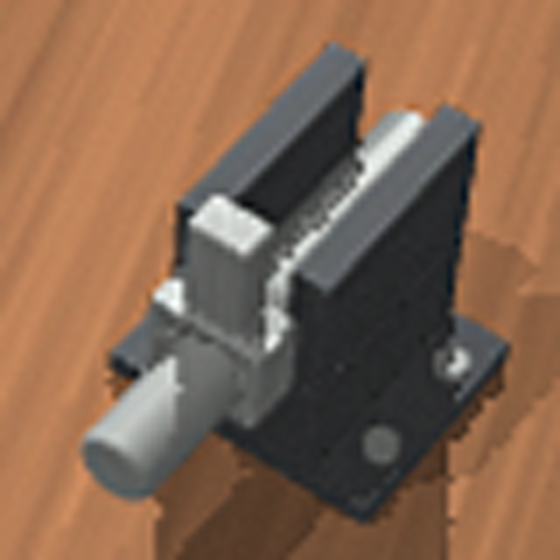

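View pics/c3.png

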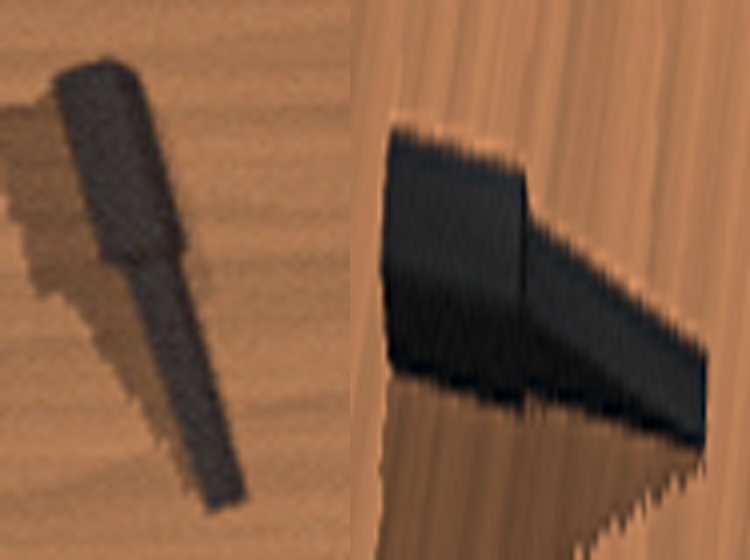

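```bash
cat >> h.py <<'E'
from scipy.optimize import least_squares
def R2(a): return np.array([[np.cos(a),-np.sin(a),0],[np.sin(a),np.cos(a),0],[0,0,1]])
def fit(obs,x0,loss='soft_l1'):
    f=lambda q:np.concatenate([proj(p,R2(q[2])@np.array(X)+[q[0],q[1],0])-np.array(uv) for p,X,uv in obs])
    r=least_squares(f,x0,x_scale=[.01,.01,.05],loss=loss); return r.x,f(r.x).reshape(-1,2)
E
cat > fit0.py <<'E'
from h import *
np.set_printoptions(precision=4,suppress=True)
import pickle,os
a=manip.snapshot('top');b=manip.snapshot('side')
pickle.dump({k:{n:np.array(p[n]) for n in('K','world_from_camera')} for k,p in(('top',a),('side',b))},open('cam.pkl','wb'))
c1=lambda x,y:((x+.5)/8-.5+250,(y+.5)/8-.5+255)
c2=lambda x,y:((x+.5)/7-.5+320,(y+.5)/7-.5+240)
m=1e-3
H=[((45,0,8),a,c1(415,83)),((45,-75,8),a,c1(688,155)),((-45,0,8),a,c1(325,412)),((-45,-75,8),a,c1(600,488)),((-25,0,91),a,c1(335,337)),((-25,-75,91),a,c1(633,425)),
((45,0,8),b,c2(110,358)),((-45,0,8),b,c2(362,518)),((-45,-75,8),b,c2(507,350)),((-25,0,91),b,c2(313,290)),((-25,-75,91),b,c2(478,125)),((-12.5,0,91),b,c2(300,268)),((-12.5,-75,91),b,c2(445,105)),((25,0,91),b,c2(180,205)),((25,-75,91),b,c2(333,43)),((12.5,-75,91),b,c2(365,62)),((0,60,55),b,c2(118,465))]
W=[]
t3=lambda x,y:((x+.5)/7-.5+150,(y+.5)/7-.5+225)
s3=lambda x,y:((x-350+.5)/4-.5+230,(y+.5)/14-.5+385)
W=[((106,-6,2),a,t3(205,512)),((106,6,2),a,t3(247,498)),((30,10,15),a,t3(185,250)),((30,-10,15),a,t3(105,262)),((-30,10,30),a,t3(133,68)),((-30,-10,30),a,t3(55,80)),
((106,6,0),b,s3(700,450)),((-30,10,0),b,s3(392,372)),((30,10,0),b,s3(523,408)),((30,10,30),b,s3(525,172)),((-30,10,30),b,s3(393,128))]
for nm,L,x0 in(('holder',H,[.487,.03,-.2]),('wedge',W,[.57,.29,-1.8])):
  for sel in ('both','top','side'):
    obs=[(p,np.array(X)*m,uv) for X,p,uv in L if sel=='both' or (p is a)==(sel=='top')]
    x,r=fit(obs,x0); print(nm,sel,x)
    if sel=='both': print(r.T.round(1))
E
python3 fit0.py
```

```text
holder both [ 0.4854  0.0296 -0.2974]
[[-0.9 -0.3 -1.1 -0.6 -1.2 -0.6 -0.1  0.9  1.   2.4  0.9 -1.3  0.2 -0.6
   0.1  0.8 -0.6]
 [-0.9 -0.4 -0.1  0.   0.5 -0.1 -1.1 -1.1 -1.4  0.2 -0.6  0.1 -0.7 -0.6
  -0.8 -0.6  0.8]]
holder top [ 0.4852  0.028  -0.2987]
holder side [ 0.4857  0.031  -0.3005]
wedge both [ 0.5701  0.297  -2.8711]
[[-0.8 -1.3 -2.   0.1 -4.4 -2.6  1.8  0.5  2.1  0.5 -1.8]
 [-0.1  0.2  0.   1.2 -2.2 -1.  -5.6 -9.7 -9.   0.  -0.1]]
wedge top [ 0.57    0.2921 -2.8993]
wedge side [ 0.57    0.3011 -2.9289]
```

```bash
sed -i 's/((106,6,0),b/((106,-6,0),b/; s/((-30,10,0),b/((-30,-10,0),b/; s/((30,10,0),b/((30,-10,0),b/; s/((30,10,30),b/((30,-10,30),b/' fit0.py; python3 fit0.py; cat >ov.py <<'E'
E
python3 - <<'E'
from h import *
# shape of wedge overlays later
E
```

```text
holder both [ 0.4854  0.0296 -0.2974]
[[-0.9 -0.3 -1.1 -0.6 -1.2 -0.6 -0.1  0.9  1.   2.4  0.9 -1.3  0.2 -0.6
   0.1  0.8 -0.6]
 [-0.9 -0.4 -0.1  0.   0.5 -0.1 -1.1 -1.1 -1.4  0.2 -0.6  0.1 -0.7 -0.6
  -0.8 -0.6  0.8]]
holder top [ 0.4852  0.028  -0.2987]
holder side [ 0.4857  0.031  -0.3005]
wedge both [ 0.5699  0.2929 -2.8862]
[[ 0.4 -0.  -0.3  1.9 -2.2 -0.4  1.9 -0.7  1.3 -0.4 -0.5]
 [ 0.1  0.5  0.2  1.2 -2.2 -1.2 -0.  -0.9  0.3  9.5 -2.5]]
wedge top [ 0.57    0.2921 -2.8993]
wedge side [ 0.5699  0.2936 -2.8713]
```

```bash
sed -i 's/((30,-10,30),b/((30,10,30),b/' fit0.py; python3 fit0.py|grep -A2 wedge
```

```text
wedge both [ 0.5701  0.294  -2.8809]
[[ 0.2 -0.3 -0.7  1.4 -2.8 -1.   1.6 -1.1  0.9  1.2 -0.9]
 [-0.   0.3  0.1  1.1 -2.2 -1.2  0.2 -0.3  0.8 -1.4 -1.9]]
wedge top [ 0.57    0.2921 -2.8993]
wedge side [ 0.5706  0.2952 -2.8706]
```

```bash
cat > plan.py <<'E'
# usage: plan.py x y z yawdeg n   (tool down) ; rows from current measured pose
from h import *
import sys
from scipy.spatial.transform import Rotation as Ro
def cur():
    s=manip.sense(); R=Ro.from_quat(s['tool_rot']).as_matrix(); return s,np.array(s['tcp_pos']),R
def rows(P,yaw,p,psi,n):
    d=(psi-yaw+180)%360-180; out=[]
    if len(sys.argv)>6: d=d+360*int(sys.argv[6])
    dy=round(-d/n,1); y=yaw; pos=np.array(P)
    for i in range(n):
        w=(np.array(p)-pos)/(n-i); a=np.radians(y)
        tx=np.array([np.cos(a),np.sin(a)]); ty=np.array([np.sin(a),-np.cos(a)])
        r=[round(float(w[:2]@tx),4),round(float(w[:2]@ty),4),round(float(-w[2]),4)]
        pos=pos+np.r_[r[0]*tx+r[1]*ty,-r[2]]; y-=dy
        out.append(r+[0,0,dy])
    return out
if __name__=='__main__':
    s,P,R=cur(); yaw=np.degrees(np.arctan2(R[1,0],R[0,0]))
    print('t',round(s['t'],2),'P',P.round(4),'yaw',yaw.round(2),'tilt',R[2,2].round(4),'F',np.round(s['force'],2),'gap',round(s['finger_gap'],3),'q',np.round(s['q'],2))
    if len(sys.argv)>5:
        v=list(map(float,sys.argv[1:6])); o=rows(P,yaw,v[:3],v[3],int(v[4]))
        for i in range(0,len(o),10): print(str(o[i:i+10]).replace(' ',''))
E
python3 plan.py 0.5837 0.297 0.13 14.7 16
```

```text
t 1.5 P [0.2235 0.5836 0.2563] yaw 159.04 tilt -1.0 F [ 0.14  0.28 -1.26] gap 1.0 q [ 1.03  0.53  1.43 -0.    1.18 -0.18]
[[-0.0274,-0.0087,0.0079,0,0,np.float64(9.0)],[-0.0285,-0.0043,0.0079,0,0,np.float64(9.0)],[-0.0288,0.0002,0.0079,0,0,np.float64(9.0)],[-0.0284,0.0047,0.0079,0,0,np.float64(9.0)],[-0.0273,0.0091,0.0079,0,0,np.float64(9.0)],[-0.0255,0.0133,0.0079,0,0,np.float64(9.0)],[-0.0231,0.0171,0.0079,0,0,np.float64(9.0)],[-0.0202,0.0205,0.0079,0,0,np.float64(9.0)],[-0.0167,0.0234,0.0079,0,0,np.float64(9.0)],[-0.0129,0.0257,0.0079,0,0,np.float64(9.0)]]
[[-0.0087,0.0274,0.0079,0,0,np.float64(9.0)],[-0.0043,0.0285,0.0079,0,0,np.float64(9.0)],[0.0002,0.0288,0.0079,0,0,np.float64(9.0)],[0.0048,0.0283,0.0079,0,0,np.float64(9.0)],[0.0091,0.0273,0.0079,0,0,np.float64(9.0)],[0.0133,0.0255,0.0078,0,0,np.float64(9.0)]]
```

Request:
play_rows([
  [[-0.027,-0.009,0.008,0,0,9],[-0.0285,-0.004,0.008,0,0,9],[-0.029,0,0.008,0,0,9],[-0.0285,0.005,0.008,0,0,9],[-0.027,0.009,0.008,0,0,9],[-0.0255,0.013,0.008,0,0,9],[-0.023,0.017,0.008,0,0,9],[-0.02,0.0205,0.008,0,0,9],[-0.017,0.0235,0.008,0,0,9],[-0.013,0.0255,0.008,0,0,9]],
], fingers=0.7, squeeze=90)

```text
t: 2.75
tcp_pos: [0.4487, 0.4039, 0.1762]
tool_rot: [0.825, 0.565, 0.0, -0.0]
force: [0.5, 0.1, 0.7]
finger_gap: 0.702
```

Request:
play_rows([
  [[-0.009,0.027,0.008,0,0,9],[-0.004,0.0285,0.008,0,0,9],[0,0.029,0.008,0,0,9],[0.005,0.028,0.008,0,0,9],[0.009,0.027,0.008,0,0,9],[0.013,0.0255,0.008,0,0,9],[0,0,0,0,0,0],[0,0,0,0,0,0]],
])

```text
t: 3.75
tcp_pos: [0.5813, 0.2975, 0.1283]
tool_rot: [0.991, 0.132, -0.0, -0.0]
force: [0.7, -0.4, -1.2]
finger_gap: 0.696
```

```bash
sed -i 's/dy=round(-d\/n,1)/dy=round(float(-d\/n),1)/' plan.py; python3 plan.py 0.5837 0.297 0.029 14.7 4; python3 - <<'E'
from h import *
p=snap('top','t1.png');q=snap('side','s1.png')
E
```

```text
t 3.75 P [0.5813 0.2975 0.1283] yaw 15.13 tilt -1.0 F [ 0.74 -0.39 -1.15] gap 0.696 q [0.3  0.72 1.46 0.   0.97 1.61]
[[0.0005,0.0003,0.0248,0,0,0.1],[0.0005,0.0003,0.0248,0,0,0.1],[0.0006,0.0003,0.0248,0,0,0.1],[0.0005,0.0002,0.0249,0,0,0.1]]
```

View pics/s1.png

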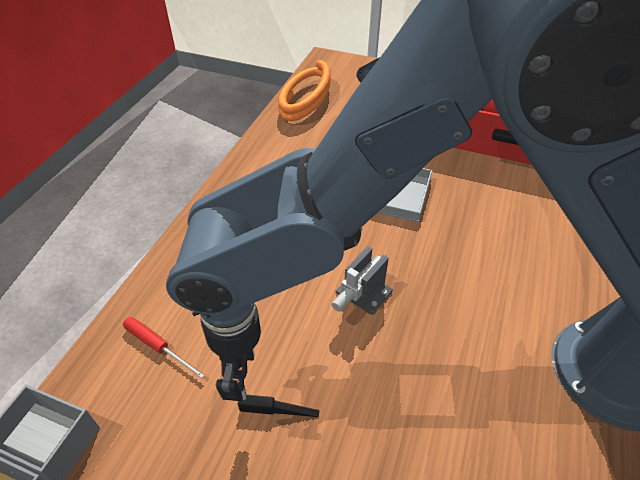

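View pics/t1.png

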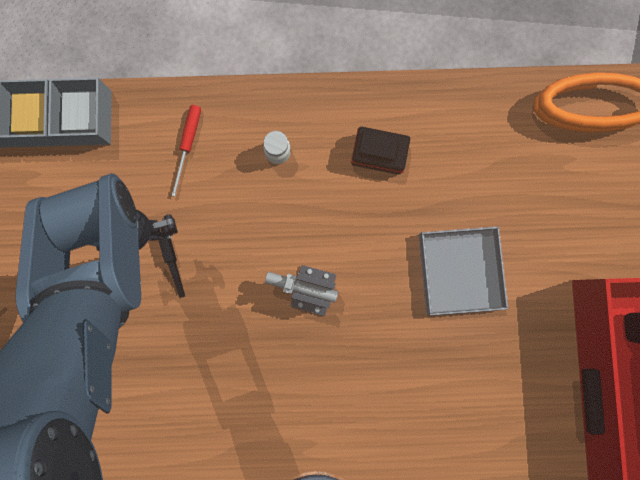

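Request:
play_rows([
  [[0.002,0.001,0.03,0,0,0.4],[0,0,0.03,0,0,0],[0,0,0.022,0,0,0],[0,0,0.012,0,0,0],[0,0,0.005,0,0,0],[0,0,0,0,0,0]],
])

```text
t: 4.6
tcp_pos: [0.5845, 0.297, 0.0296]
tool_rot: [0.992, 0.128, 0.0, -0.0]
force: [-0.3, 0.1, 0.0]
finger_gap: 0.699
```

Request:
play_rows([
  [[0,0,0,0,0,0],[0,0,0,0,0,0],[0,0,0,0,0,0],[0,0,0,0,0,0],[0,0,0,0,0,0],[0,0,0,0,0,0]],
], fingers=0)

```text
t: 5.35
tcp_pos: [0.5849, 0.297, 0.0304]
tool_rot: [0.992, 0.127, 0.001, -0.0]
force: [-0.7, 0.4, 6.8]
finger_gap: 0.217
```

```bash
python3 plan.py; python3 - <<'E'
from h import *
p=snap('top','t2.png');q=snap('side','s2.png')
cv2.imwrite('pics/c4.png',np.hstack([cv2.resize(p['img'][200:310,120:220,::-1],(400,440),interpolation=cv2.INTER_CUBIC),cv2.resize(q['img'][330:440,200:300,::-1],(400,440),interpolation=cv2.INTER_CUBIC)]))
E
```

```text
t 5.35 P [0.5849 0.297  0.0304] yaw 14.64 tilt -1.0 F [-0.72  0.36  6.77] gap 0.217 q [0.3  0.86 1.48 0.   0.79 1.62]
```

View pics/c4.png

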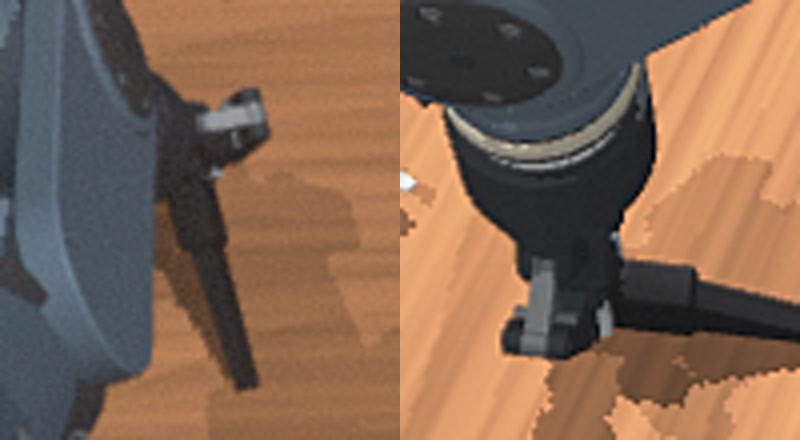

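Request:
play_rows([
  [[0,0,-0.01,0,0,0],[0,0,-0.03,0,0,0],[0,0,-0.03,0,0,0],[0,0,-0.03,0,0,0],[0,0,0,0,0,0],[0,0,0,0,0,0]],
])

```text
t: 6.2
tcp_pos: [0.5834, 0.2965, 0.1284]
tool_rot: [0.992, 0.127, -0.001, 0.0]
force: [0.1, -0.9, -1.9]
finger_gap: 0.215
```

```bash
python3 plan.py .5428 .2165 .13 72.9 8
```

```text
t 6.2 P [0.5834 0.2965 0.1284] yaw 14.64 tilt -1.0 F [ 0.14 -0.91 -1.89] gap 0.215 q [ 0.3   0.72  1.45 -0.    0.97  1.62]
[[-0.0074,0.0084,-0.0002,0,0,-7.3],[-0.0084,0.0074,-0.0002,0,0,-7.3],[-0.0093,0.0062,-0.0002,0,0,-7.3],[-0.01,0.005,-0.0002,0,0,-7.3],[-0.0106,0.0037,-0.0002,0,0,-7.3],[-0.011,0.0023,-0.0002,0,0,-7.3],[-0.0112,0.0009,-0.0002,0,0,-7.3],[-0.0112,-0.0005,-0.0002,0,0,-7.3]]
```

Request:
play_rows([
  [[-0.0075,0.0085,0,0,0,-7.3],[-0.0085,0.0075,0,0,0,-7.3],[-0.0095,0.006,0,0,0,-7.3],[-0.01,0.005,0,0,0,-7.3],[-0.0105,0.0035,0,0,0,-7.3],[-0.011,0.0025,0,0,0,-7.3],[-0.011,0.001,0,0,0,-7.3],[-0.011,-0.0005,0,0,0,-7.3],[0,0,0,0,0,0],[0,0,0,0,0,0]],
])

```text
t: 7.45
tcp_pos: [0.5434, 0.2172, 0.1284]
tool_rot: [0.804, 0.594, -0.001, -0.0]
force: [0.3, -1.6, -1.2]
finger_gap: 0.217
```

```bash
python3 plan.py; cat > look.py <<'E'
from h import *
import sys
n=sys.argv[1]
np.set_printoptions(precision=4,suppress=True)
p=snap('top','t%s.png'%n);q=snap('side','s%s.png'%n)
cv2.imwrite('pics/ct%s.png'%n,cv2.resize(p['img'][240:320,210:310,::-1],(800,640),interpolation=cv2.INTER_CUBIC)[:600])
cv2.imwrite('pics/cs%s.png'%n,cv2.resize(q['img'][230:350,270:400,::-1],(650,600),interpolation=cv2.INTER_CUBIC))
for nm in ['wedge_tip','wedge_grip','clip_tab','rod_end']:
    r=[manip.pinpoint(nm,x) for x in(p,q)]
    print(nm,[[(np.round(z['point'],1),round(z['score'],2)) for z in x[:2]] for x in r], tri(p,r[0][0]['point'],q,r[1][0]['point']) if r[0] and r[1] else '')
E
python3 look.py 3
```

```text
t 7.45 P [0.5434 0.2172 0.1284] yaw 72.93 tilt -1.0 F [ 0.34 -1.63 -1.19] gap 0.217 q [0.19 0.65 1.64 0.   0.86 0.49]
wedge_tip [[(array([259.7, 272.2]), 0.64)], [(array([330.1, 301. ]), 0.86)]] (array([0.5116, 0.0955, 0.08  ]), np.float64(0.00032820377177085697))
wedge_grip [[(array([201.3, 261. ]), 0.73)], [(array([291.6, 332.6]), 0.84)]] (array([0.5373, 0.202 , 0.1168]), np.float64(0.006227356889114459))
clip_tab [[(array([285.9, 284.2]), 0.52)], [(array([353. , 274.7]), 0.77), (array([163.8, 346.9]), 0.58)]] (array([0.4865, 0.044 , 0.1072]), np.float64(0.00028424642291648665))
rod_end [[(array([266.7, 276.6]), 0.79)], [(array([335.8, 306.8]), 0.71)]] (array([0.5036, 0.0844, 0.0512]), np.float64(0.0007009445570077984))
```

View pics/ct3.png

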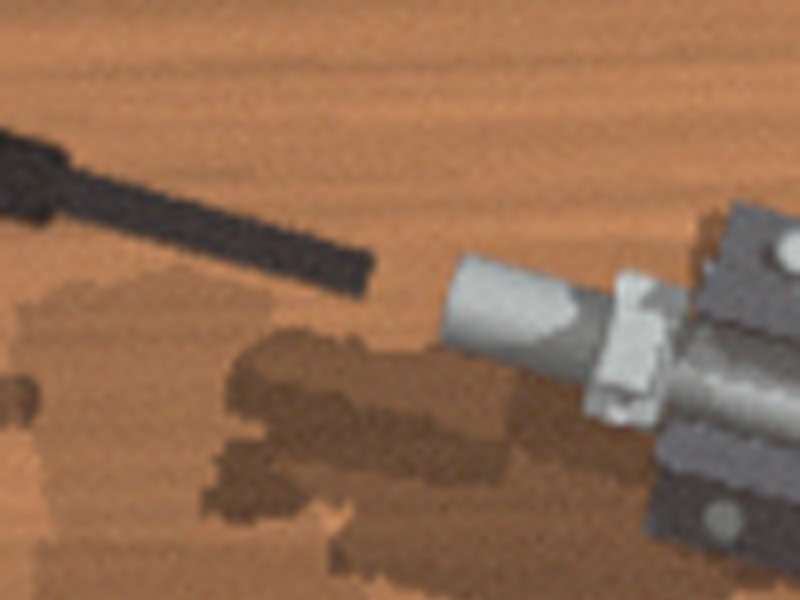

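View pics/cs3.png

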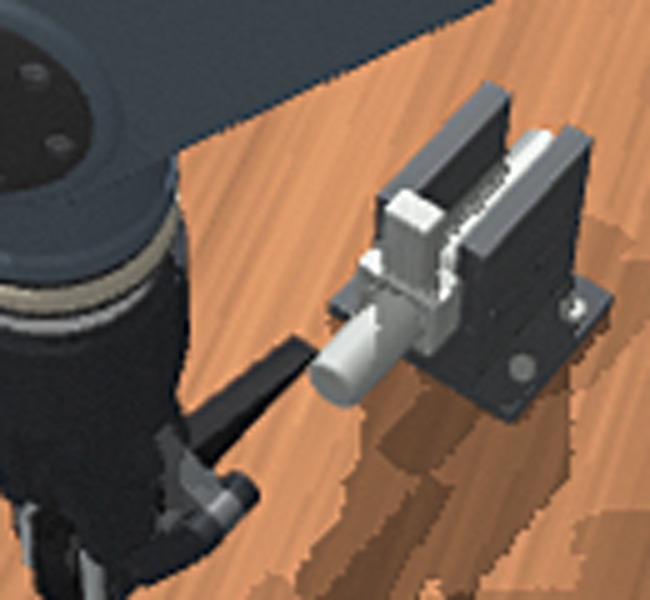

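```bash
python3 - <<'E'
from h import *
import pickle
np.set_printoptions(precision=4,suppress=True)
c=pickle.load(open('cam.pkl','rb'));a,b=c['top'],c['side']
t=lambda x,y:((x+.5)/8-.5+210,(y+.5)/8-.5+240)
s=lambda x,y:((x+.5)/5-.5+270,(y+.5)/5-.5+230)
X,e=tri(a,t(367,275),b,s(308,350));print(X,e)
for z in(.085,.09,.095,.1):print(z,atz(a,t(367,275),z)[:2])
H=np.array([.4854,.0296,0]);R=R2(-.298)
print(R.T@(X-H))
# predicted tip if ideal
for z in (.08,.09,.1):
  P=np.array([.508,.102,z]);print(z,proj(a,P),proj(b,P),t(367,275),s(308,350))
# lateral check using top: blade front-root center vs tip: angles
for uv,z in((t(367,275),.1),(t(62,190),.12)): print(R.T@(atz(a,uv,z)-H))
# overlay holder model rod axis line top
for y in(.06,.02):
  for x in(-.012,.012): P=H+R@np.array([x,y,.055]);u=proj(a,P);print('rod',(u[0]-210+.5)*8-.5,(u[1]-240+.5)*8-.5)
P=H+R@np.array([0,.06,.055]);u=proj(b,P);print('rodend side',(u-[270,230]+.5)*5-.5)
E
```

```text
[0.5076 0.1022 0.095 ] 0.00030922825730233936
0.085 [0.5081 0.1033]
0.09 [0.508  0.1028]
0.095 [0.5078 0.1023]
0.1 [0.5076 0.1018]
[-0.0001  0.076   0.095 ]
0.08 [256.3716 274.0606] [330.817  304.3577] (255.4375, 273.9375) (331.2, 299.6)
0.09 [255.8446 273.905 ] [330.9177 301.0969] (255.4375, 273.9375) (331.2, 299.6)
0.1 [255.3066 273.7461] [331.02   297.7825] (255.4375, 273.9375) (331.2, 299.6)
[0.0001 0.0755 0.1   ]
[0.0002 0.1475 0.12  ]
rod 432.27221754227185 343.8369656987038
rod 458.548412300172 250.6859239424457
rod 587.0797057454984 386.6059004833528
rod 613.0271368548392 293.24982825425514
rodend side [331.3951 385.8793]
```

Request:
play_rows([
  [[0,0,0.012,0,0,0],[0,0,0.01,0,0,0],[-0.018,0,0,0,0,0],[-0.018,0,0,0,0,0],[0,0,0.002,0,0,0],[0,0,0.001,0,0,0],[0,0,0,0,0,0]],
])

```text
t: 8.82
tcp_pos: [0.5335, 0.1828, 0.1045]
tool_rot: [0.804, 0.595, 0.0, 0.0]
force: [0.4, 0.1, -0.2]
finger_gap: 0.218
```

Request:
play_rows([
  [[0,0,0.001,0,0,0],[0,0,0.001,0,0,0],[0,0,0.001,0,0,0],[0,0,0,0,0,0],[0,0,0,0,0,0]],
])

```text
t: 9.45
tcp_pos: [0.5331, 0.1826, 0.1013]
tool_rot: [0.804, 0.595, 0.0, 0.0]
force: [0.4, 0.4, -1.0]
finger_gap: 0.217
```

```bash
python3 plan.py;python3 look.py 4
```

```text
t 9.45 P [0.5331 0.1826 0.1013] yaw 73.04 tilt -1.0 F [ 0.45  0.44 -0.95] gap 0.217 q [ 0.13  0.67  1.71 -0.    0.76  0.43]
wedge_tip [[(array([278. , 276.8]), 0.9)], [(array([341.1, 294.5]), 0.8)]] (array([0.5019, 0.0612, 0.061 ]), np.float64(4.393312326606776e-05))
wedge_grip [[(array([222.8, 264.8]), 0.8)], [(array([302.5, 327. ]), 0.79), (array([350.9, 303.3]), 0.64)]] (array([0.5318, 0.1672, 0.086 ]), np.float64(0.008549469415869612))
clip_tab [[(array([285.8, 284.4]), 0.67)], [(array([354.6, 276.4]), 0.94)]] (array([0.4847, 0.044 , 0.1033]), np.float64(0.0026432231684144856))
rod_end [[(array([265. , 277.8]), 0.62), (array([290.7, 283.5]), 0.45)], [(array([336.6, 307. ]), 0.61), (array([353.3, 304.8]), 0.16)]] (array([0.5011, 0.0875, 0.0559]), np.float64(0.0005809985084601545))
```

View pics/ct4.png

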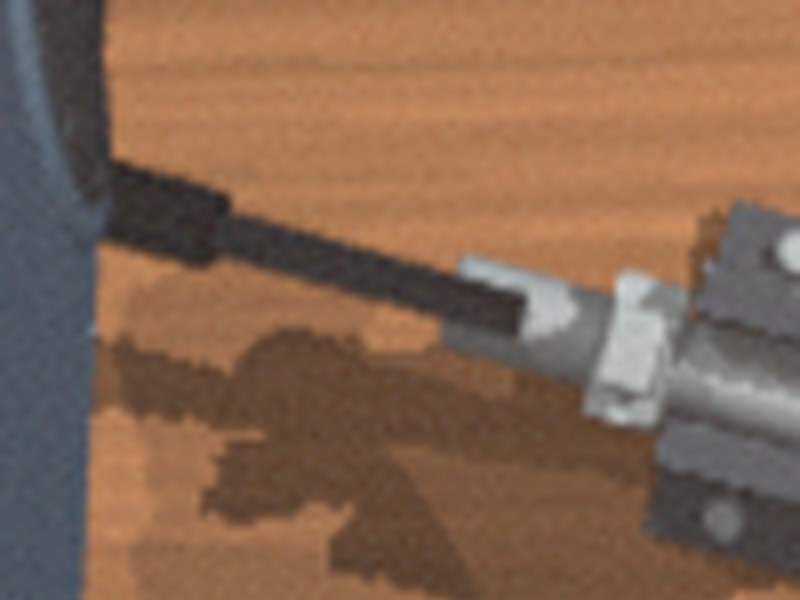

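View pics/cs4.png

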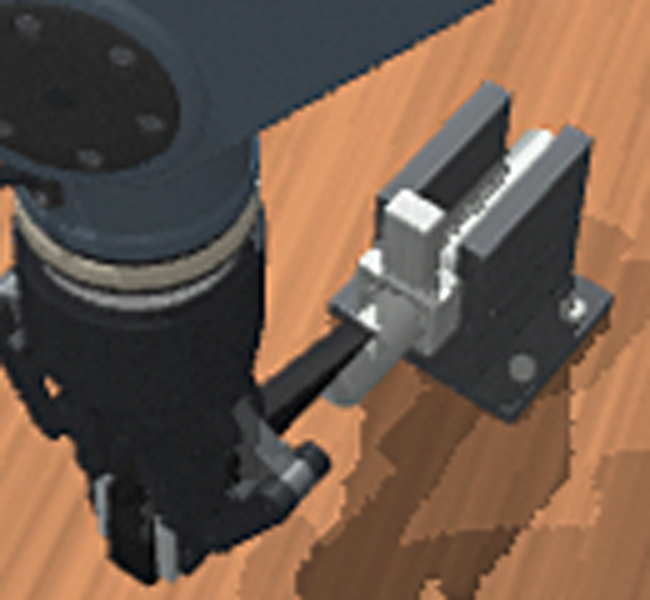

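Request:
play_rows([
  [[0,0,0.001,0,0,0],[0,0,0.001,0,0,0],[0,0,0.001,0,0,0],[0,0,0,0,0,0],[0,0,0,0,0,0]],
])

```text
t: 10.58
tcp_pos: [0.5331, 0.1826, 0.0983]
tool_rot: [0.804, 0.595, -0.0, -0.0]
force: [-0.5, 0.2, -2.0]
finger_gap: 0.212
```

Request:
play_rows([
  [[0,0,0.001,0,0,0],[0,0,0.0005,0,0,0],[0,0,0,0,0,0],[0,0,0,0,0,0]],
])

```text
t: 11.08
tcp_pos: [0.5332, 0.1826, 0.0969]
tool_rot: [0.804, 0.595, 0.0, 0.0]
force: [0.1, 1.3, 0.4]
finger_gap: 0.219
```

Request:
play_rows([
  [[0,0,0.001,0,0,0],[0,0,0,0,0,0],[0,0,0,0,0,0]],
])

```text
t: 11.45
tcp_pos: [0.5333, 0.1827, 0.0961]
tool_rot: [0.804, 0.595, 0.0, 0.0]
force: [0.0, 1.1, 4.7]
finger_gap: 0.218
```

```bash
python3 plan.py;python3 look.py 5
```

```text
t 11.45 P [0.5333 0.1827 0.0961] yaw 73.04 tilt -1.0 F [0.03 1.05 4.67] gap 0.218 q [ 0.13  0.68  1.71 -0.    0.75  0.43]
wedge_tip [[(array([276.3, 276.1]), 0.72)], []] 
wedge_grip [[(array([222. , 262.4]), 0.73)], [(array([304.3, 326.9]), 0.7)]] (array([0.5326, 0.1674, 0.0871]), np.float64(0.0006061321493616363))
clip_tab [[(array([284.4, 285.3]), 0.46), (array([287.9, 282.8]), 0.22)], [(array([354.8, 304.1]), 0.74), (array([355.4, 273.9]), 0.72)]] (array([0.4811, 0.0496, 0.0264]), np.float64(0.008170218117512586))
rod_end [[(array([265.6, 276.9]), 0.74)], [(array([336.3, 307. ]), 0.97)]] (array([0.5025, 0.0863, 0.0537]), np.float64(0.00027553333493181303))
```

View pics/cs5.png

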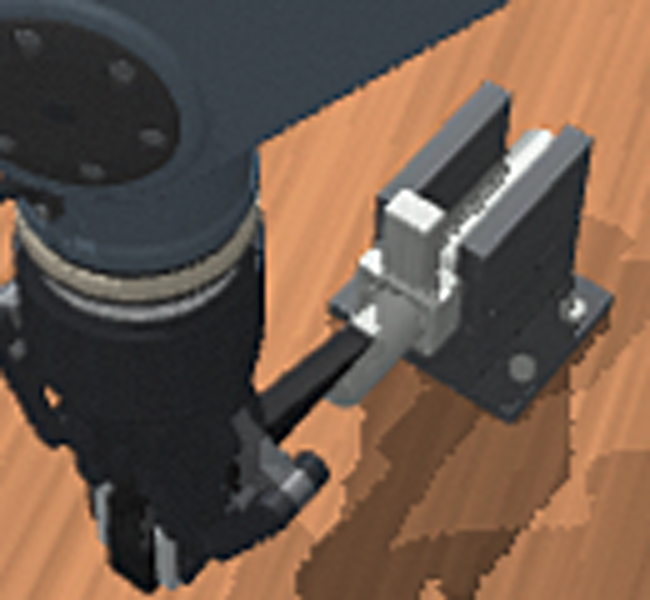

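Request:
play_rows([
  [[0,0,-0.0005,0,0,0],[-0.005,0,0,0,0,0],[-0.005,0,0,0,0,0],[-0.005,0,0,0,0,0],[-0.005,0,0,0,0,0],[-0.005,0,0,0,0,0],[-0.005,0,0,0,0,0],[0,0,0,0,0,0]],
])

```text
t: 12.95
tcp_pos: [0.5243, 0.153, 0.0965]
tool_rot: [0.804, 0.595, -0.0, 0.0]
force: [0.3, -1.5, 5.2]
finger_gap: 0.218
```

```bash
python3 plan.py;python3 look.py 6
```

```text
t 12.95 P [0.5243 0.153  0.0965] yaw 73.05 tilt -1.0 F [ 0.34 -1.52  5.21] gap 0.218 q [ 0.08  0.66  1.76 -0.    0.72  0.38]
wedge_tip [[(array([290.2, 284.6]), 0.59)], [(array([351.5, 285. ]), 0.73)]] (array([0.4876, 0.0377, 0.0679]), np.float64(0.0038364324053763565))
wedge_grip [[(array([239.5, 267.5]), 0.66)], [(array([314.5, 317.3]), 0.73)]] (array([0.5241, 0.1357, 0.0763]), np.float64(0.004485136734857711))
clip_tab [[(array([285. , 286.1]), 0.62), (array([298.9, 288.1]), 0.54)], [(array([350.9, 274.8]), 0.55)]] (array([0.4862, 0.0465, 0.1094]), np.float64(0.007045282510440259))
rod_end [[(array([266. , 275.9]), 0.91)], [(array([336. , 305.4]), 0.79), (array([352.4, 273.9]), 0.49)]] (array([0.504 , 0.0851, 0.0566]), np.float64(0.0010625715955208041))
```

View pics/cs6.png

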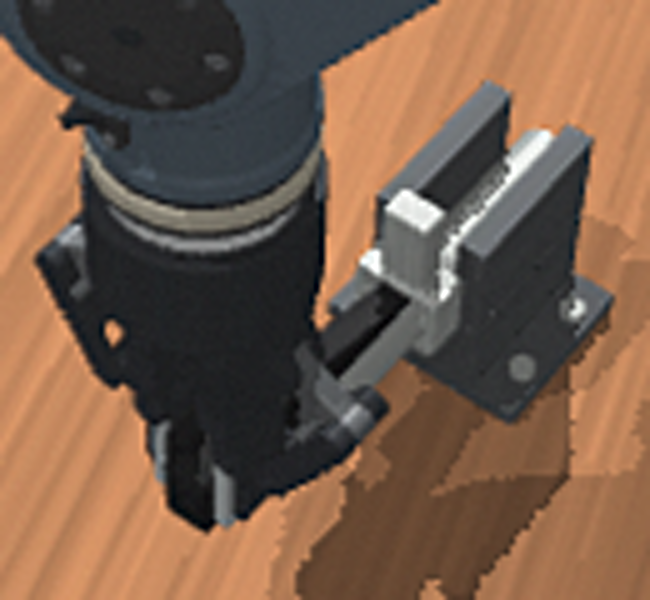

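View pics/ct6.png

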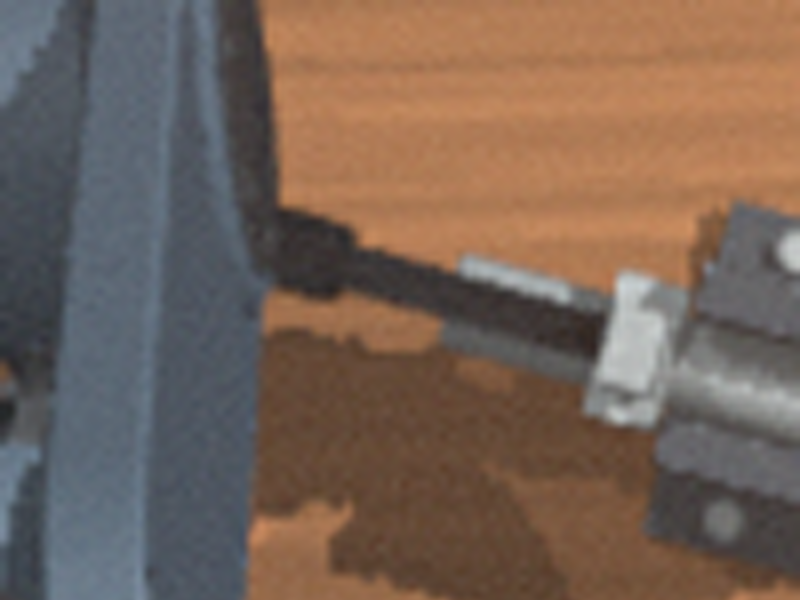

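Request:
play_rows([
  [[-0.005,0,0,0,0,0],[-0.005,0,0,0,0,0],[-0.005,0,0,0,0,0],[-0.005,0,0,0,0,0],[0,0,0,0,0,0]],
])

```text
t: 14.08
tcp_pos: [0.5196, 0.1348, 0.0969]
tool_rot: [0.804, 0.595, 0.001, 0.001]
force: [1.2, 2.3, 6.8]
finger_gap: 0.215
```

```bash
python3 plan.py;python3 look.py 7
```

```text
t 14.07 P [0.5196 0.1348 0.0969] yaw 72.99 tilt -1.0 F [1.15 2.28 6.77] gap 0.215 q [0.05 0.65 1.78 0.   0.7  0.34]
wedge_tip [[(array([289.7, 287.2]), 0.66), (array([291.4, 283.3]), 0.55)], [(array([358.6, 278.8]), 0.62)]] (array([0.4789, 0.0371, 0.0908]), np.float64(0.0034076836195301263))
wedge_grip [[(array([247.1, 270.7]), 0.78)], [(array([324.2, 308.9]), 0.71)]] (array([0.5146, 0.1192, 0.0855]), np.float64(0.000495434472262321))
clip_tab [[(array([290.1, 285. ]), 0.78)], [(array([354.5, 272.5]), 0.8)]] (array([0.4854, 0.0363, 0.1051]), np.float64(0.0015219366655513705))
rod_end [[(array([381.1, 153.9]), 0.15)], [(array([336. , 307.5]), 0.63)]] (array([ 0.7104, -0.1926, -0.3088]), np.float64(0.25944522086703464))
```

View pics/cs7.png

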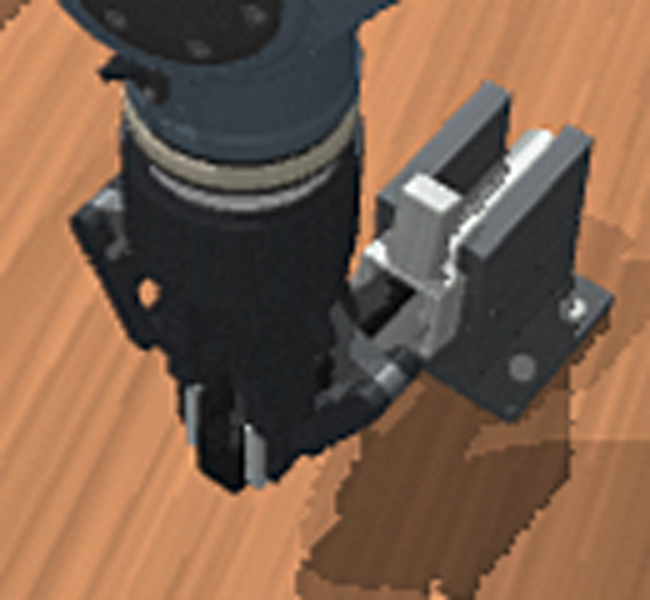

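View pics/ct7.png

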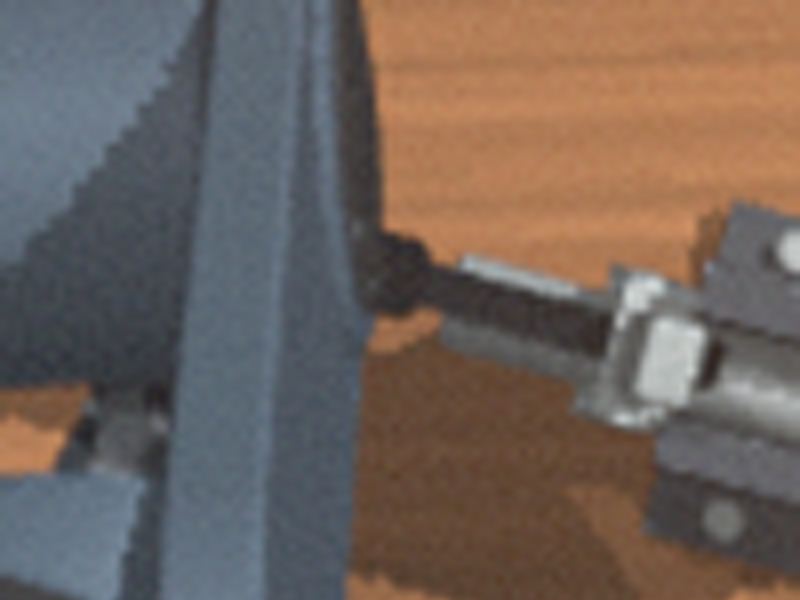

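Request:
play_rows([
  [[-0.005,0,0,0,0,0],[-0.005,0,0,0,0,0],[-0.005,0,0,0,0,0],[-0.005,0,0,0,0,0],[0,0,0,0,0,0]],
])

```text
t: 15.2
tcp_pos: [0.5137, 0.1154, 0.097]
tool_rot: [0.804, 0.595, 0.001, 0.001]
force: [1.1, 2.5, 7.4]
finger_gap: 0.216
```

```bash
python3 plan.py;python3 look.py 8
```

```text
t 15.2 P [0.5137 0.1154 0.097 ] yaw 73.0 tilt -1.0 F [1.06 2.47 7.42] gap 0.216 q [0.01 0.65 1.81 0.   0.68 0.3 ]
wedge_tip [[(array([312.7, 286.3]), 0.6), (array([285.9, 280. ]), 0.27)], [(array([361.3, 272.9]), 0.77)]] (array([ 0.4823, -0.0067,  0.0553]), np.float64(0.0023728410582530535))
wedge_grip [[], [(array([327.6, 304.7]), 0.71), (array([348.9, 289.6]), 0.16)]] 
clip_tab [[(array([289.2, 285.9]), 0.63), (array([287.4, 281.2]), 0.45)], [(array([355.8, 271.7]), 0.57)]] (array([0.4832, 0.0378, 0.1101]), np.float64(0.0005243309306977323))
rod_end [[(array([268.1, 279.8]), 0.89)], []]
```

View pics/cs8.png

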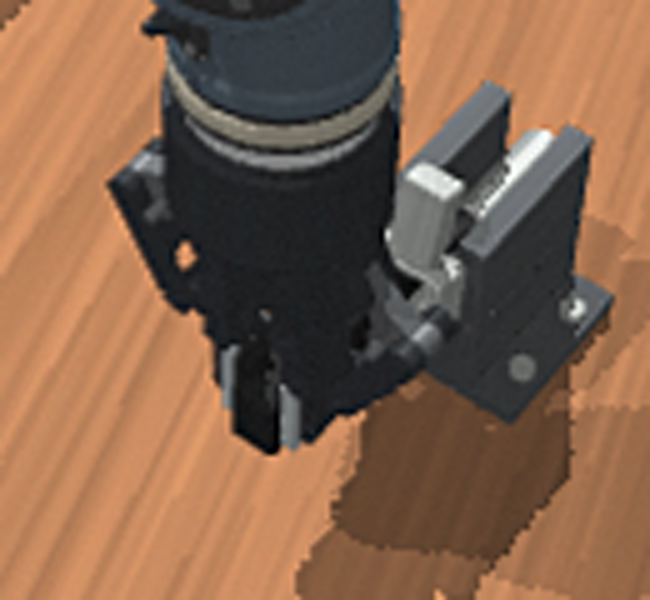

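View pics/ct8.png

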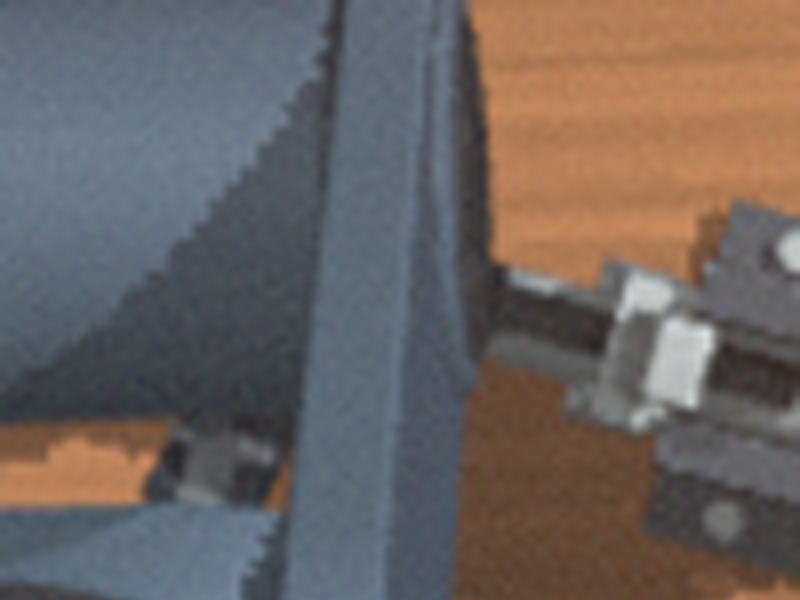

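Request:
play_rows([
  [[-0.005,0,0,0,0,0],[-0.005,0,0,0,0,0],[-0.005,0,0,0,0,0],[-0.003,0,0,0,0,0],[0,0,0,0,0,0],[0,0,0,0,0,0]],
])

```text
t: 16.45
tcp_pos: [0.5086, 0.0984, 0.0971]
tool_rot: [0.804, 0.595, 0.001, 0.001]
force: [1.6, 2.7, 9.0]
finger_gap: 0.217
```

```bash
python3 plan.py;python3 look.py 9
```

```text
t 16.45 P [0.5086 0.0984 0.0971] yaw 72.99 tilt -1.0 F [1.62 2.7  8.95] gap 0.217 q [-0.03  0.64  1.83  0.    0.67  0.27]
wedge_tip [[(array([319. , 291.1]), 0.47)], [(array([371.1, 265.1]), 0.68)]] (array([ 0.47  , -0.0191,  0.0709]), np.float64(0.0027495847480940748))
wedge_grip [[], [(array([335.1, 297.5]), 0.78), (array([353.4, 306. ]), 0.18)]] 
clip_tab [[(array([291.2, 289.6]), 0.77)], [(array([355.2, 269.4]), 0.58)]] (array([0.4806, 0.0352, 0.1142]), np.float64(0.009694288641311305))
rod_end [[], []]
```

View pics/cs9.png

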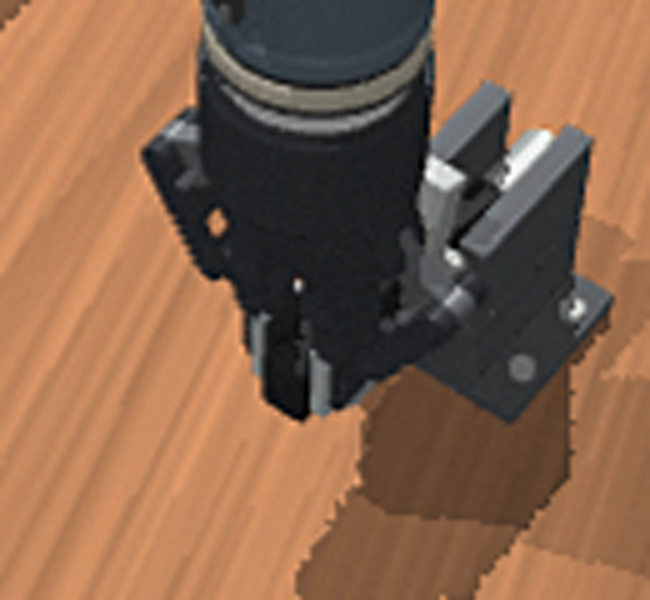

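View pics/ct9.png

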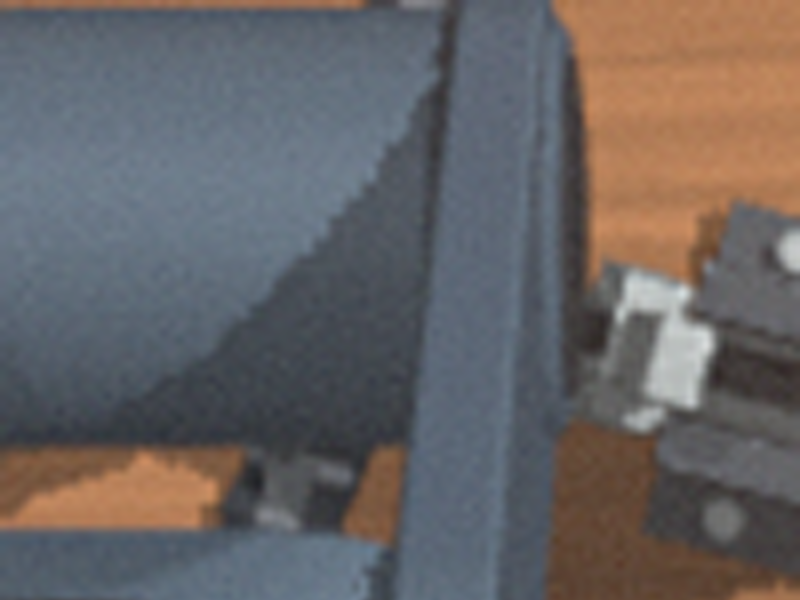

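```bash
python3 - <<'E'
import cv2,numpy as np
t=cv2.imread('pics/t9.png');s=cv2.imread('pics/s9.png')
cv2.imwrite('pics/z9.png',np.hstack([cv2.resize(t[265:300,280:315],(400,400),interpolation=cv2.INTER_CUBIC),cv2.resize(s[255:290,345:380],(400,400),interpolation=cv2.INTER_CUBIC)]))
E
```

```text
(no output)
```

View pics/z9.png

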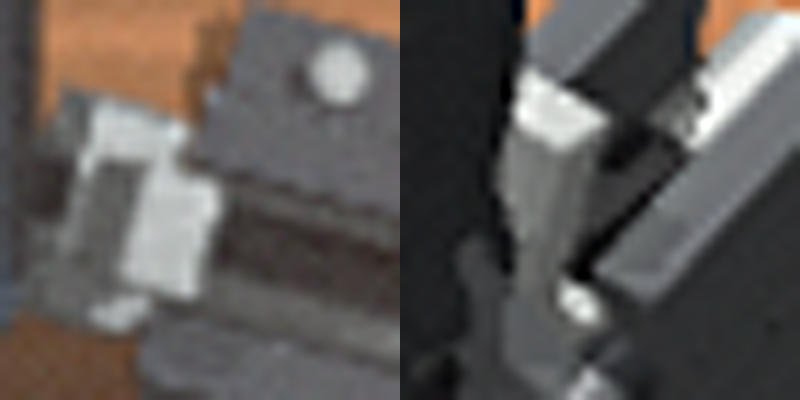

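```bash
python3 - <<'E'
from h import *
import pickle
np.set_printoptions(precision=4,suppress=True)
c=pickle.load(open('cam.pkl','rb'));a,b=c['top'],c['side']
k=400/35
t=lambda x,y:((x+.5)/k-.5+280,(y+.5)/k-.5+265)
s=lambda x,y:((x+.5)/k-.5+345,(y+.5)/k-.5+255)
H=np.array([.4854,.0296,0]);R=R2(-.298)
for u,v in(((195,300),(208,122)),((122,280),(187,150))):
  X,e=tri(a,t(*u),b,s(*v)); print(X,e,R.T@(X-H))
z=.125
for u in((148,162),(220,185),(195,300),(122,280)): print((R.T@(atz(a,t(*u),z)-H)).round(4))
E
```

```text
[0.4742 0.0241 0.117 ] 0.0016093879112159457 [-0.0091 -0.0086  0.117 ]
[0.4762 0.0353 0.1222] 0.001699462020329428 [-0.0105  0.0028  0.1222]
[0.0097 0.0041 0.125 ]
[ 0.0092 -0.0081  0.125 ]
[-0.0097 -0.0091  0.125 ]
[-0.0098  0.0031  0.125 ]
```

Request:
play_rows([
  [[-0.003,0,0,0,0,0],[-0.002,0,0,0,0,0],[0,0,-0.0015,0,0,0],[0,0,-0.0015,0,0,0],[0,0,-0.0015,0,0,0],[0,0,-0.0015,0,0,0],[0,0,0,0,0,0],[0,0,0,0,0,0]],
])

```text
t: 17.95
tcp_pos: [0.5059, 0.0936, 0.1022]
tool_rot: [0.804, 0.595, -0.0, -0.0]
force: [-0.1, -0.2, -1.1]
finger_gap: 0.217
```

```bash
cat > z.py <<'E'
from h import *
import sys
n=sys.argv[1]; d=int(sys.argv[2]) if len(sys.argv)>2 else 0
t=snap('top','t%s.png'%n)['img'][:,:,::-1];s=snap('side','s%s.png'%n)['img'][:,:,::-1]
cv2.imwrite('pics/z%s.png'%n,np.hstack([cv2.resize(t[265:300,280:315],(400,400),interpolation=cv2.INTER_CUBIC),cv2.resize(s[255-d:290-d,345:380],(400,400),interpolation=cv2.INTER_CUBIC)]))
cv2.imwrite('pics/cs%s.png'%n,cv2.resize(s[230:350,270:400],(650,600),interpolation=cv2.INTER_CUBIC))
E
python3 plan.py; python3 z.py 10
```

```text
t 17.95 P [0.5059 0.0936 0.1022] yaw 73.04 tilt -1.0 F [-0.07 -0.21 -1.06] gap 0.217 q [-0.03  0.63  1.83 -0.    0.68  0.26]
```

View pics/z10.png

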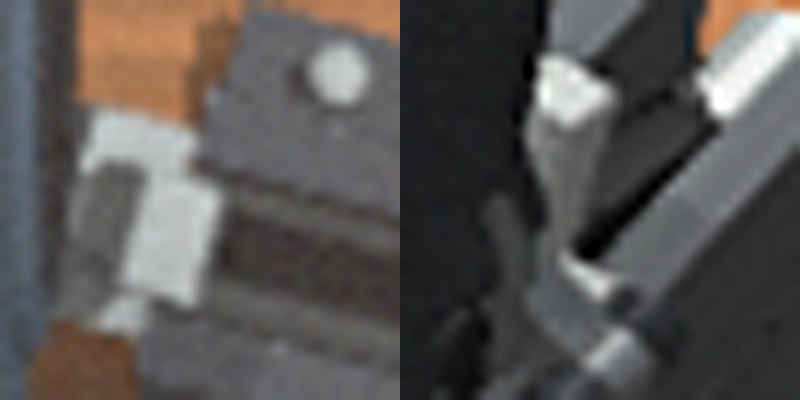

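View pics/cs10.png

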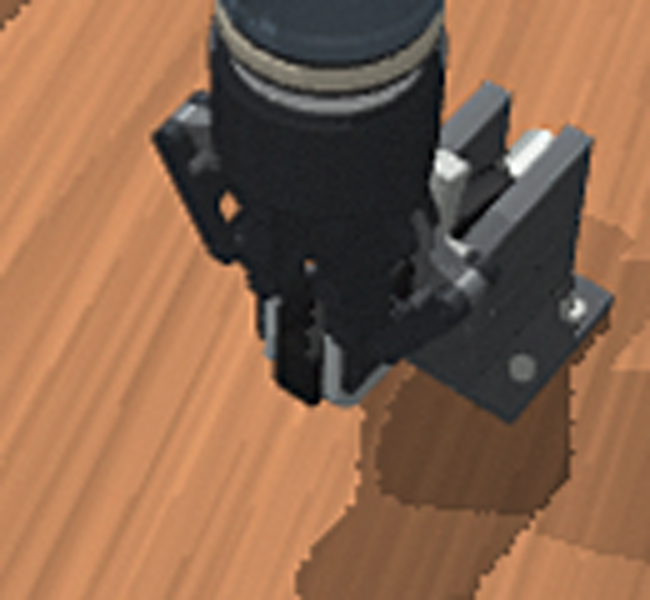

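```bash
cat > m.py <<'E'
from h import *
import pickle,sys
np.set_printoptions(precision=4,suppress=True)
c=pickle.load(open('cam.pkl','rb'));a,b=c['top'],c['side']
k=400/35
t=lambda x,y:((x+.5)/k-.5+280,(y+.5)/k-.5+265)
s=lambda x,y:((x+.5)/k-.5+345,(y+.5)/k-.5+255)
H=np.array([.4854,.0296,0]);R=R2(-.298)
v=list(map(float,sys.argv[1:]))
for i in range(0,len(v),4):
  X,e=tri(a,t(*v[i:i+2]),b,s(*v[i+2:i+4])); print(X,e,R.T@(X-H))
E
python3 m.py 195 305 214 95 122 285 183 125; python3 m.py 190 305 214 95 122 280 180 125
```

```text
[0.4735 0.024  0.1239] 0.001890434714360817 [-0.0097 -0.0089  0.1239]
[0.4762 0.0354 0.1282] 0.00013323749235160846 [-0.0104  0.0028  0.1282]
[0.4735 0.0247 0.1248] 0.001684904565625897 [-0.01   -0.0081  0.1248]
[0.4769 0.0353 0.1279] 0.0001765573611761837 [-0.0098  0.003   0.1279]
```

Request:
play_rows([
  [[0,0,-0.001,0,0,0],[0,0,-0.001,0,0,0],[0,0,0,0,0,0],[0,0,0,0,0,0],[0,0,0.002,0,0,0],[0.002,0,0.002,0,0,0],[0.004,0,0.002,0,0,0],[0.006,0,0,0,0,0],[0.008,0,0,0,0,0],[0,0,0,0,0,0]],
])

```text
t: 19.3
tcp_pos: [0.5122, 0.1135, 0.0984]
tool_rot: [0.803, 0.596, 0.0, 0.0]
force: [0.0, -0.8, -0.8]
finger_gap: 0.215
```

```bash
python3 plan.py; python3 z.py 11
```

```text
t 19.3 P [0.5122 0.1135 0.0984] yaw 73.11 tilt -1.0 F [ 0.02 -0.77 -0.77] gap 0.215 q [0.   0.64 1.81 0.   0.69 0.3 ]
```

View pics/z11.png

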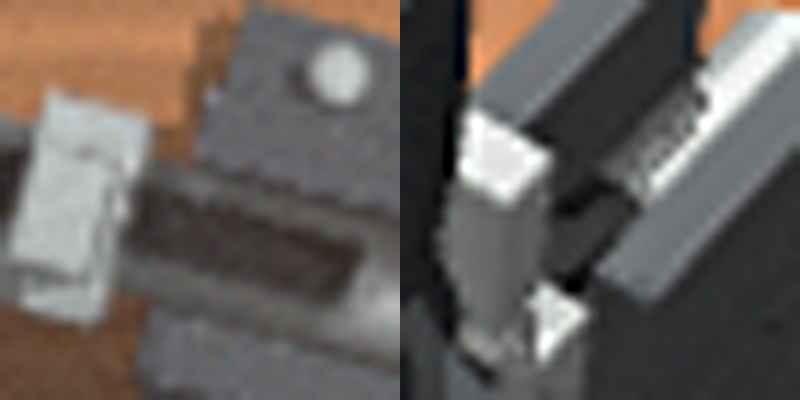

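View pics/cs11.png

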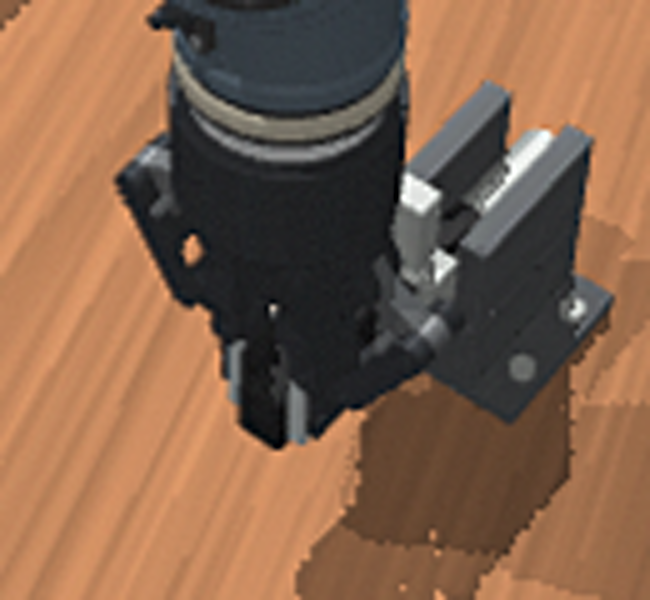

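```bash
python3 m.py 88 275 150 160 12 257 103 203
```

```text
[0.4788 0.0411 0.1248] 0.0017173630485041633 [-0.0097  0.0091  0.1248]
[0.4823 0.0533 0.1266] 0.00228711013738033 [-0.0099  0.0218  0.1266]
```

Request:
play_rows([
  [[0.01,0,0,0,0,0],[0.015,0,0,0,0,0],[0.015,0,0,0,0,0],[0.01,0,0,0,0,0],[0,0,0,0,0,0]],
])

```text
t: 20.02
tcp_pos: [0.5266, 0.1616, 0.0983]
tool_rot: [0.803, 0.596, 0.0, 0.0]
force: [0.1, -0.6, -2.1]
finger_gap: 0.218
```

```bash
python3 plan.py; python3 z.py 12;python3 look.py 12b
```

```text
t 20.02 P [0.5266 0.1616 0.0983] yaw 73.14 tilt -1.0 F [ 0.13 -0.56 -2.1 ] gap 0.218 q [ 0.09  0.66  1.74 -0.    0.73  0.39]
wedge_tip [[(array([289.6, 280.8]), 0.52)], [(array([348.2, 289.3]), 0.65)]] (array([0.4943, 0.0389, 0.053 ]), np.float64(0.0015999998447852636))
wedge_grip [[(array([233.1, 268. ]), 0.87)], [(array([310.8, 323.4]), 0.54), (array([217.9, 273.2]), 0.19)]] (array([0.5247, 0.1488, 0.0749]), np.float64(0.0068926748820945264))
clip_tab [[(array([283.8, 285.5]), 0.51)], [(array([351.8, 272.1]), 0.93)]] (array([0.486 , 0.0479, 0.1191]), np.float64(0.004270746195842688))
rod_end [[(array([288. , 281.3]), 0.74), (array([290.5, 279.6]), 0.17)], [(array([337.7, 304.3]), 0.58)]] (array([0.5025, 0.0461, 0.0078]), np.float64(0.018917584663124314))
```

View pics/z12.png

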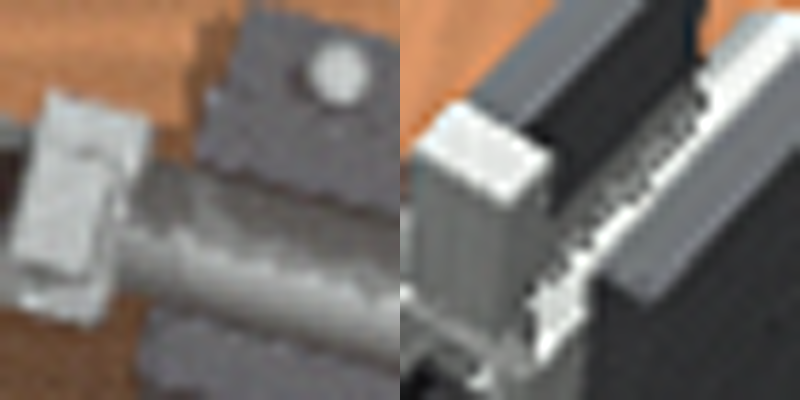

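View pics/cs12.png

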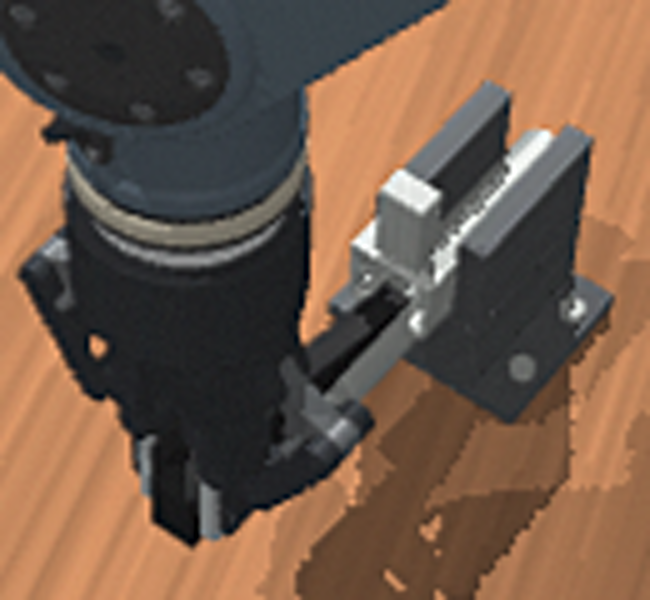

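Request:
play_rows([
  [[0.02,0,0,0,0,0],[0.03,0,0,0,0,0],[0.03,0,0,0,0,0],[0.03,0,0,0,0,0],[0,0,0.02,0,0,0],[0,0,0.02,0,0,0],[0,0,0.015,0,0,0],[0,0,0.008,0,0,0],[0,0,0.003,0,0,0],[0,0,0,0,0,0]],
])

```text
t: 21.88
tcp_pos: [0.5588, 0.2656, 0.0324]
tool_rot: [0.804, 0.595, 0.0, 0.0]
force: [-0.0, -0.3, -0.5]
finger_gap: 0.218
```

Request:
play_rows([
  [[0,0,0.001,0,0,0],[0,0,0,0,0,0],[0,0,0,0,0,0]],
])

```text
t: 22.25
tcp_pos: [0.5587, 0.2659, 0.0317]
tool_rot: [0.804, 0.595, 0.0, 0.0]
force: [0.3, 0.5, -2.0]
finger_gap: 0.216
```

Request:
play_rows([
  [[0,0,0.001,0,0,0],[0,0,0,0,0,0]],
])

```text
t: 22.5
tcp_pos: [0.5586, 0.2658, 0.0304]
tool_rot: [0.804, 0.595, 0.0, 0.0]
force: [0.0, -0.4, 0.1]
finger_gap: 0.21
```

Request:
play_rows([
  [[0,0,0,0,0,0],[0,0,0,0,0,0],[0,0,0,0,0,0],[0,0,-0.02,0,0,0],[0,0,-0.04,0,0,0],[0,0,-0.05,0,0,0],[0,0,-0.05,0,0,0],[0,0,-0.03,0,0,0],[0,0,0,0,0,0]],
], fingers=0.6)

```text
t: 23.62
tcp_pos: [0.5603, 0.2664, 0.2249]
tool_rot: [0.804, 0.595, 0.004, 0.002]
force: [0.5, 0.2, 0.5]
finger_gap: 0.602
```

```bash
python3 plan.py .4896 .0444 .18 73 6; python3 z.py 13;python3 - <<'E'
import cv2,numpy as np
t=cv2.imread('pics/t13.png');s=cv2.imread('pics/s13.png')
cv2.imwrite('pics/w13.png',np.hstack([cv2.resize(t[200:320,150:320],None,fx=2.3,fy=2.3),cv2.resize(s[220:440,200:400],(400,276))]))
E
```

```text
t 23.62 P [0.5603 0.2664 0.2249] yaw 73.05 tilt -1.0 F [0.53 0.22 0.46] gap 0.602 q [0.26 0.55 1.48 0.   1.1  0.56]
[[-0.0388,-0.0005,0.0075,0,0,0.0],[-0.0388,-0.0005,0.0075,0,0,0.0],[-0.0388,-0.0005,0.0075,0,0,0.0],[-0.0388,-0.0005,0.0075,0,0,0.0],[-0.0389,-0.0004,0.0074,0,0,0.0],[-0.0388,-0.0005,0.0075,0,0,0.0]]
```

View pics/w13.png

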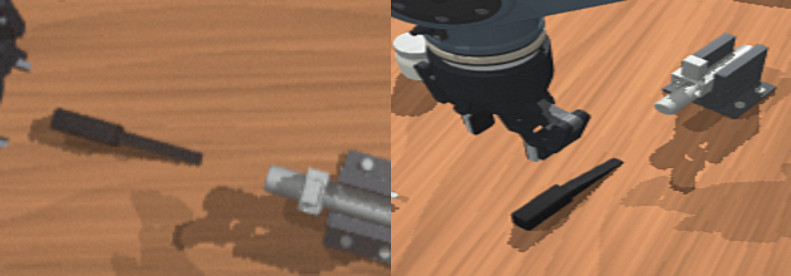

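View pics/z13.png

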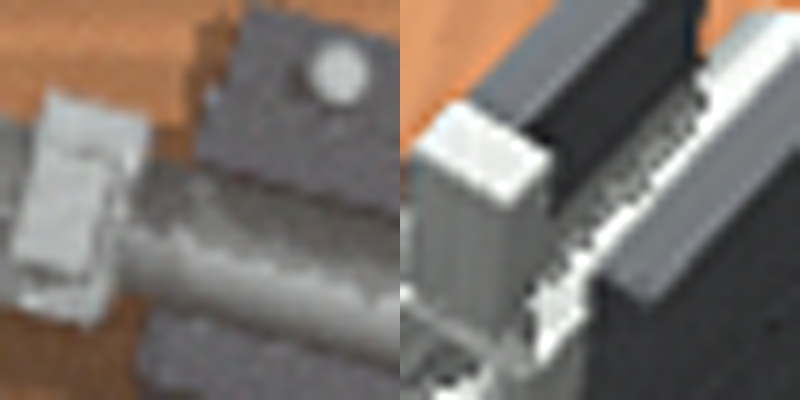

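```bash
python3 m.py 60 212 82 152 105 172 58 100 85 272 150 155 12 252 105 203
```

```text
[0.4889 0.0453 0.1271] 0.0014470308103235712 [-0.0012  0.016   0.1271]
[0.4953 0.0378 0.1287] 0.0018000612032557782 [0.007  0.0107 0.1287]
[0.479  0.0415 0.1264] 0.0012102286476630773 [-0.0096  0.0095  0.1264]
[0.4826 0.0532 0.1264] 0.0012007868463926891 [-0.0096  0.0217  0.1264]
```

Request:
play_rows([
  [[-0.039,-0.0005,0.007,0,0,0],[-0.039,-0.0005,0.007,0,0,0],[-0.039,-0.0005,0.007,0,0,0],[-0.039,-0.0005,0.007,0,0,0],[-0.039,-0.0005,0.007,0,0,0],[-0.037,0,0.007,0,0,0],[0,0,0,0,0,0]],
])

```text
t: 24.6
tcp_pos: [0.4863, 0.0431, 0.1766]
tool_rot: [0.805, 0.594, -0.002, -0.002]
force: [0.6, 0.7, -0.9]
finger_gap: 0.597
```

```bash
python3 plan.py .489 .045 .122 73 4
```

```text
t 24.6 P [0.4863 0.0431 0.1766] yaw 72.82 tilt -1.0 F [ 0.62  0.71 -0.87] gap 0.597 q [-0.14  0.47  1.85 -0.    0.83  0.16]
[[0.0007,0.0005,0.0136,0,0,-0.0],[0.0007,0.0005,0.0137,0,0,-0.0],[0.0006,0.0005,0.0136,0,0,-0.0],[0.0007,0.0005,0.0137,0,0,-0.0]]
```

Request:
play_rows([
  [[0.001,0.001,0.014,0,0,0],[0.001,0,0.014,0,0,0],[0,0,0.014,0,0,0],[0,0,0.01,0,0,0],[0,0,0.002,0,0,0],[0,0,0,0,0,0]],
])

```text
t: 25.35
tcp_pos: [0.4901, 0.0463, 0.1242]
tool_rot: [0.804, 0.595, -0.0, -0.0]
force: [-0.2, -0.1, 0.5]
finger_gap: 0.601
```

Request:
play_rows([
  [[0,0,0,0,0,0],[0,0,0,0,0,0],[0,0,0,0,0,0],[0,0,0,0,0,0],[0,0,0,0,0,0]],
], fingers=0, squeeze=50)

```text
t: 25.98
tcp_pos: [0.4902, 0.0462, 0.1245]
tool_rot: [0.804, 0.595, 0.0, 0.0]
force: [-0.6, -0.3, 1.9]
finger_gap: 0.22
```

```bash
python3 plan.py;python3 z.py 14
```

```text
t 25.98 P [0.4902 0.0462 0.1245] yaw 73.04 tilt -1.0 F [-0.6  -0.3   1.86] gap 0.22 q [-0.13  0.57  1.88 -0.    0.7   0.16]
```

View pics/cs14.png

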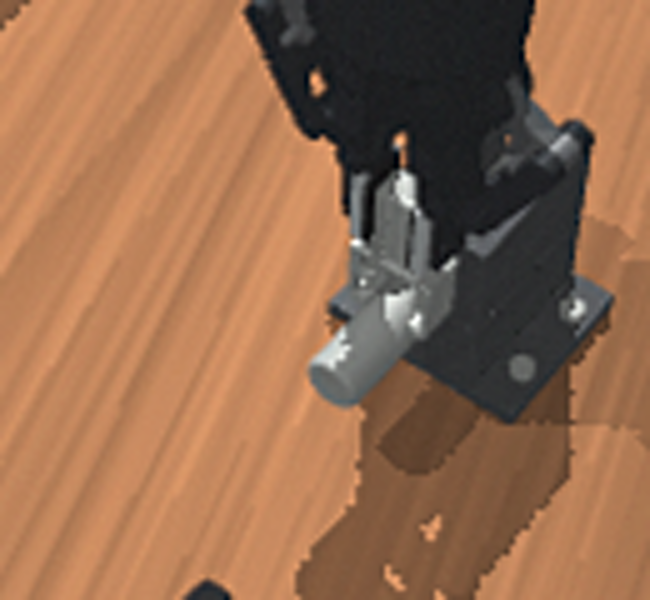

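Tab is gripped (gap 0.22, about 20 mm). Now lift and locate the tray accurately.

Request:
play_rows([
  [[0,0,-0.01,0,0,0],[0,0,-0.02,0,0,0],[0,0,-0.03,0,0,0],[0,0,-0.03,0,0,0],[0,0,-0.02,0,0,0],[0,0,0,0,0,0]],
])

```text
t: 26.82
tcp_pos: [0.4907, 0.0462, 0.2359]
tool_rot: [0.804, 0.595, 0.001, 0.001]
force: [0.2, -0.0, -1.2]
finger_gap: 0.224
```

```bash
python3 look.py 15; python3 - <<'E'
from h import *
import pickle
c=pickle.load(open('cam.pkl','rb'));a=c['top']
for u in((421,233),(499,228),(507,309),(429,316)): print(atz(a,u,.03).round(3))
print(atz(a,(464,271.5),.03).round(3))
E
python3 plan.py .5 -.32 .23 73 10
```

```text
wedge_tip [[], [(array([314.5, 348. ]), 0.88)]] 
wedge_grip [[(array([187.7, 254. ]), 0.55)], [(array([272.5, 384.2]), 0.69), (array([310.1, 346.8]), 0.45)]] (array([0.5581, 0.2517, 0.0132]), np.float64(0.0037719786203407307))
clip_tab [[], [(array([354.6, 229.1]), 0.9)]] 
rod_end [[(array([294.4, 287.2]), 0.7), (array([291.3, 282.3]), 0.44)], [(array([335.5, 307.5]), 0.56)]] (array([ 0.4993,  0.0368, -0.0147]), np.float64(0.03866544360400626))
[ 0.584 -0.234  0.03 ]
[ 0.589 -0.395  0.03 ]
[ 0.424 -0.4    0.03 ]
[ 0.414 -0.241  0.03 ]
[ 0.502 -0.317  0.03 ]
t 27.32 P [0.4898 0.0463 0.2338] yaw 73.04 tilt -1.0 F [-0.24  0.07 -0.34] gap 0.225 q [-0.13  0.38  1.78 -0.    0.98  0.16]
[[-0.0347,0.0117,0.0004,0,0,0.0],[-0.0347,0.0117,0.0004,0,0,0.0],[-0.0347,0.0117,0.0004,0,0,0.0],[-0.0347,0.0116,0.0004,0,0,0.0],[-0.0348,0.0117,0.0004,0,0,0.0],[-0.0347,0.0116,0.0004,0,0,0.0],[-0.0348,0.0117,0.0004,0,0,0.0],[-0.0347,0.0116,0.0003,0,0,0.0],[-0.0348,0.0117,0.0004,0,0,0.0],[-0.0347,0.0116,0.0003,0,0,0.0]]
```

View pics/s15.png

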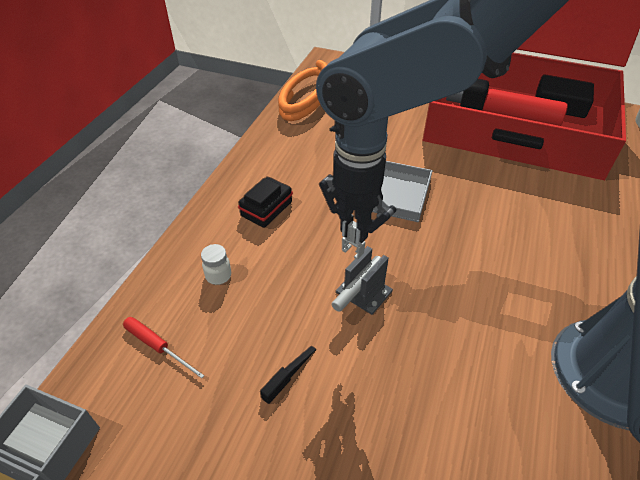

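Request:
play_rows([
  [[-0.035,0.012,0,0,0,0],[-0.035,0.012,0,0,0,0],[-0.035,0.012,0,0,0,0],[-0.035,0.012,0,0,0,0],[-0.035,0.012,0,0,0,0],[-0.035,0.012,0,0,0,0],[-0.035,0.0115,0,0,0,0],[-0.035,0.0115,0,0,0,0],[-0.035,0.0115,0,0,0,0],[-0.03,0.01,0,0,0,0]],
])

```text
t: 28.58
tcp_pos: [0.5006, -0.3192, 0.2339]
tool_rot: [0.804, 0.595, -0.0, -0.0]
force: [-0.7, -0.4, 0.3]
finger_gap: 0.222
```

Request:
play_rows([
  [[0,0,0.03,0,0,0],[0,0,0.03,0,0,0],[0,0,0.03,0,0,0],[0,0,0.03,0,0,0],[0,0,0.02,0,0,0],[0,0,0.01,0,0,0],[0,0,0.006,0,0,0],[0,0,0,0,0,0]],
])

```text
t: 29.58
tcp_pos: [0.5009, -0.3179, 0.0785]
tool_rot: [0.804, 0.595, 0.0, 0.0]
force: [-0.0, -0.1, -1.2]
finger_gap: 0.22
```

```bash
python3 plan.py; python3 look.py 16
```

```text
t 29.57 P [ 0.5009 -0.3179  0.0785] yaw 73.04 tilt -1.0 F [-0.03 -0.1  -1.25] gap 0.22 q [-0.75  0.73  1.64 -0.    0.77 -0.46]
wedge_tip [[(array([237.8, 266.6]), 0.79)], [(array([312.1, 349.9]), 0.89), (array([353.5, 290.3]), 0.65)]] (array([ 0.5272,  0.1504, -0.0132]), np.float64(0.0019594476801356293))
wedge_grip [[(array([189.1, 255.6]), 0.73)], [(array([273.3, 384.3]), 0.59), (array([391.3, 181.9]), 0.53)]] (array([0.5561, 0.2498, 0.0104]), np.float64(0.0064426621687719374))
clip_tab [[], [(array([394.7, 168.3]), 0.7), (array([349.2, 292.7]), 0.29)]] 
rod_end [[(array([264.4, 276.8]), 0.76)], [(array([336.6, 304.5]), 0.8), (array([353.4, 292.7]), 0.73)]] (array([0.5021, 0.0878, 0.0639]), np.float64(0.0010765760356815691))
```

View pics/s16.png

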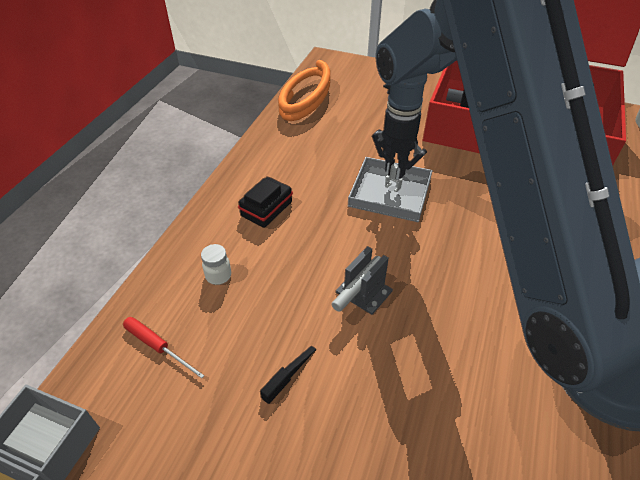

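Clip is over the tray centre (side about 393,182). Lower to contact.

Request:
play_rows([
  [[0,0,0.002,0,0,0],[0,0,0.002,0,0,0],[0,0,0.002,0,0,0],[0,0,0.001,0,0,0],[0,0,0,0,0,0],[0,0,0,0,0,0]],
])

```text
t: 30.82
tcp_pos: [0.5008, -0.3178, 0.0714]
tool_rot: [0.804, 0.595, -0.0, 0.0]
force: [-0.9, -0.1, -1.3]
finger_gap: 0.225
```

Request:
play_rows([
  [[0,0,0.001,0,0,0],[0,0,0.001,0,0,0],[0,0,0,0,0,0],[0,0,0,0,0,0]],
])

```text
t: 31.32
tcp_pos: [0.5008, -0.3177, 0.0693]
tool_rot: [0.804, 0.595, -0.0, -0.0]
force: [-0.2, -0.4, -2.1]
finger_gap: 0.225
```

Request:
play_rows([
  [[0,0,0.001,0,0,0],[0,0,0.001,0,0,0],[0,0,0,0,0,0],[0,0,0,0,0,0]],
])

```text
t: 31.82
tcp_pos: [0.5008, -0.3177, 0.0674]
tool_rot: [0.804, 0.595, 0.0, 0.0]
force: [0.0, -0.3, 0.1]
finger_gap: 0.22
```

Request:
play_rows([
  [[0,0,0.001,0,0,0],[0,0,0,0,0,0],[0,0,0,0,0,0]],
])

```text
t: 32.2
tcp_pos: [0.5009, -0.3178, 0.0673]
tool_rot: [0.804, 0.595, 0.0, 0.0]
force: [-0.7, 1.4, 6.1]
finger_gap: 0.223
```

Contact with the tray floor. Release and retreat.

Request:
play_rows([
  [[0,0,0,0,0,0],[0,0,0,0,0,0],[0,0,0,0,0,0],[0,0,-0.02,0,0,0],[0,0,-0.04,0,0,0],[0,0,-0.05,0,0,0],[0,0,-0.05,0,0,0],[0,0,-0.03,0,0,0],[0,0,0,0,0,0]],
], fingers=0.5)

```text
t: 33.33
tcp_pos: [0.502, -0.3187, 0.259]
tool_rot: [0.804, 0.595, 0.001, 0.003]
force: [-0.5, 0.2, 0.6]
finger_gap: 0.498
```

```bash
python3 look.py 17;python3 - <<'E'
import cv2,numpy as np
t=cv2.imread('pics/t17.png');s=cv2.imread('pics/s17.png')
cv2.imwrite('pics/w17.png',np.hstack([cv2.resize(t,(400,300)),cv2.resize(s[140:240,320:460],(400,300))]))
E
```

```text
wedge_tip [[(array([239.4, 266.6]), 0.89)], [(array([310.9, 347.1]), 0.72)]] (array([ 0.5288,  0.1471, -0.0098]), np.float64(0.0019550520034438113))
wedge_grip [[(array([188.9, 253.6]), 0.79)], [(array([275.5, 383.9]), 0.89)]] (array([0.5565, 0.2489, 0.0111]), np.float64(0.0013462438054712808))
clip_tab [[(array([468.3, 272.8]), 0.7), (array([381.5, 152.6]), 0.58)], [(array([394.9, 174. ]), 0.75)]] (array([ 0.4992, -0.3168,  0.0576]), np.float64(0.0014031409256575337))
rod_end [[(array([266. , 276.8]), 0.84), (array([467.5, 273.7]), 0.44)], [(array([335.2, 306.6]), 0.85)]] (array([0.5037, 0.0858, 0.0534]), np.float64(0.0018603694090249501))
```

View pics/w17.png

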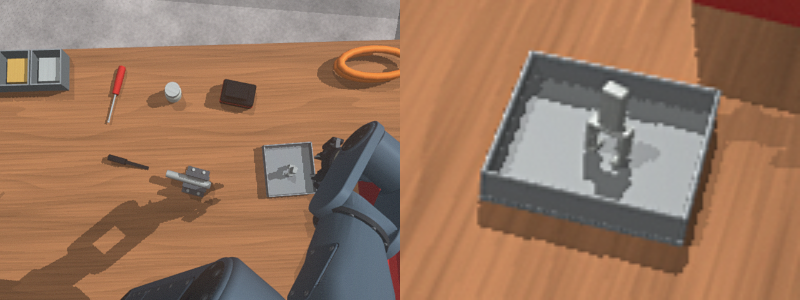

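```bash
python3 - <<'E'
from h import *
s=manip.sense();print(s['t'],s['qd'].round(3))
print(manip.sign_off())
E
```

```text
33.825 [ 0.    -0.006 -0.004  0.     0.001 -0.001]
the job is handed in; nothing more can be done
None
```

The job is handed in at t = 33.8 s of the 72 s allowed. The clip is in the tray, the wedge is on the bench, and no check failed outright.

**What I did:** I slid the wedge along the top of the spindle and under the clip. Sliding alone raised the clip only about 9 mm (grip point about 0.111 m), which is right at the limit. I then pushed the wedge 5 mm further and lifted it about 8 mm. Measured after the first 6 mm of that lift, the grip point was at about 0.117 m, 14 to 15 mm up. The wedge tip was about 53 mm past the block face at z of about 0.073 m. By position, the fingers were more than 30 mm from the clip. I held this for more than 0.25 s.

I then drew the wedge back and the clip stayed perched upright on the rod. I laid the wedge flat on the bench, lifted the clip off by its tab and set it down in the tray.

**Last checks from the pictures:**
- **Clip:** it stands upright near the tray's centre, with its grip point at about (0.499, -0.317, 0.058).
- **Wedge:** its handle is at about (0.557, 0.249), flat on the bench and far from the tray.
- **Other things:** the battery, jar and screwdriver look unmoved. I judged this from the pictures and did not re-measure them.

**Uncertain or not in agreement:**
- Positions come from hand-picked image points, good to about 2 mm.
- The network's point estimates were sometimes off. For example, it put the wedge tip about 1 cm below the bench at the end, which I disregarded because the pictures show the wedge lying flat.

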